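# Fetch the tube carrier out of the deep soak tank with the hook rod

## Task

Take the hook rod from its holder, use it to fish the blue tube carrier out of the deep soak tank by its cross bar, bring it out through the wide window of the slotted cover, and hang it by the bar in the notches of the drain stand. Be gentle: never jam or knock the carrier hard against the cover or anything else, touch it only with the rod, and leave the other things on the bench alone. Finish with the rod standing back in its holder.

Things in the scene. Friction and masses are not known exactly. Their poses are not given: they have to be found in the camera images.
- tank: White fixed soak tank with blue side stripes, sizes in mm: outside 212 (x) x 72 (y) x 140 high, inside 200 x 60, floor 6 thick. Origin: centre of its underside, x along its length, z up. Two steel ledges 9 wide (42 clear between) run along both long inside walls, tops 80 above the origin; the carrier's bar lies across them, 45 to 60 to the -x side of the middle.
- tank_top (a point): Centre of the tank's top rim, 140 up. On it lies a fixed, rigid steel cover, 5 thick (underside at 140), 90 wide, 270 long, overhanging the ends. A slot 24 wide runs in it along the tank's centre line, at least 92 to either side of the middle: the rod's shank and its hook, turned along the slot, pass it; the carrier does not.
- tank_ledge (a point): Centre of the tank at ledge height, 80 up. The carrier's only way out is one window in the cover, 36 (x) x 64 (y), centred on the slot. The window's middle lies anywhere from 10 on the -x side to 50 on the +x side of the tank's middle. It is not measured: see it, or feel for it with the carrier's bar, lifting lightly against the cover's underside place by place.
- carrier: Loose blue tube carrier, 0.11 to 0.21 kg: block 26 (x) x 32 (y) x 32 high with two purple caps (to 41 high); origin: centre of its underside. Two legs at y = +-17.5 (3 thick, 5 in x) carry a steel bar along y, diameter 5, length 58, axis 66 up, kinked up to 71 in the middle (|y| under 5.5, sloping down to 66 at 9.5) so that a hook centres itself there. Free under the kink: 41 to 68.5 high. Hangs upright, x along the tank's x.
- carrier_bar (a point): Middle of the carrier's cross bar, in the kink, on the bar's axis, 71 above the carrier's origin. The straight ends of the bar, 5 lower, rest on the ledges and meet the cover.
- rod: Loose steel hook rod, 145 tall, 0.13 kg, upright in its holder; origin: bottom of the foot under the shank's axis; z up. Shank 7 (x) x 8 (y); orange handle 18 x 18 from 90 to 145 high. The foot, 8 wide, 5 thick, runs from x = -7 to +18.5 and ends in an upturned lip (x = 14.5 to 18.5, top 11 high); the hook opens upwards, 11 wide between shank (x = 3.5) and lip.
- rod_hook (a point): Middle of the hook's floor: 9 in +x from the shank's axis, 5 above the foot's underside.
- rod_grip (a point): Where the handle is best gripped, on the rod's axis, 120 above the foot's underside.
- holder: Grey fixed rod holder: base plate 90 x 75 x 8 with an upright sleeve, inside 34 (x) x 16 (y), walls 4, top 60 above the bench. Origin: on the bench under the rod's axis; the sleeve's middle lies 6 to +x of it. The rod stands on the base plate (8 up), its x along the holder's x.
- stand: Fixed drain stand: grey base plate 100 (x) x 90 (y) x 8; two upright aluminium cheeks 5 thick at y = +-23.5 (42 clear between), each with a flared notch on top at x = 0, floor 80 up, about 7 wide at the floor, 30 at the mouth, 95 up. Origin: on the bench at its centre. The bar lies along y in both notches, the block between the cheeks, carrier origin then 16.5 up, either way round.
- reagent: Bystander: white reagent bottle, 60 wide, 130 tall; origin under its centre.
- tuberack: Bystander: white rack of purple-capped tubes, 75 x 110 x 76 high; origin under its centre.
- beaker: Bystander: clear plastic beaker, 60 wide, 75 tall; origin under its centre.
Not all that is in view belongs to the job. What is meant by the rod is not pink, and is the larger of those in its own colour. What is shaped like the holder but orange or yellow is not meant.

How it is judged (in metres and radians):
On the way, in this order (a step that is already met when the one before it is completed fails the run):
1. The carrier hangs on the rod, clear above the tank's cover (z of carrier in the frame of tank above 0.146 m and contact force between rod and carrier above 0.3 N and horizontal distance between carrier_bar and rod_hook below 0.02 m), for 0.1 s.
2. The carrier hangs in both notches of the drain stand and the rod is off it (x of carrier in the frame of stand between -0.01 and 0.01 m and y of carrier in the frame of stand between -0.01 and 0.01 m and z of carrier in the frame of stand between 0.01 and 0.024 m and angle between carrier's own z axis and vertical below 0.15 rad and contact force between rod and carrier below 0.05 N and contact force between carrier and stand above 0.3 N), for 0.2 s.
At the end, for the whole second after the job is handed in: The carrier hangs still by its bar in both stand notches (within 10 mm of centre in x and y, underside 10 to 24 mm up, tilt under 0.15 rad); the rod stands released and still in its holder (foot within 8 mm of the base plate, within 15 mm of its place, tilt under 0.25 rad) (x of carrier in the frame of stand between -0.01 and 0.01 m and y of carrier in the frame of stand between -0.01 and 0.01 m and z of carrier in the frame of stand between 0.01 and 0.024 m and angle between carrier's own z axis and vertical below 0.15 rad and contact force between carrier and stand above 0.3 N and linear speed of each of carrier, rod below 0.03 m/s and horizontal distance between rod and holder below 0.015 m and z of rod in the frame of holder below 0.016 m and angle between rod's own z axis and vertical below 0.25 rad); the robot touches nothing.
It fails at once if The carrier is pulled, pushed or knocked with more than 18 N by the rod, the stand or the tank (contact force between carrier and rod above 18 N or contact force between carrier and stand above 18 N or contact force between carrier and tank above 18 N).
It fails at once if The robot itself touches the carrier (contact force between any of the arm, the fingers and carrier above 0.3 N).
It fails at once if A bystander is moved by more than 20 mm (distance of any of reagent, tuberack, beaker from where it was at the start of the episode above 0.02 m).
It also fails if it takes over 72 s, if anything falls off the work surface, if the arm or the gripper's body presses on something with over 40 N, if the wrist force passes 120 N, or if a joint passes its speed limit or range.

## Robot

A 6-joint arm with a two-finger parallel gripper is mounted at the origin on the work surface. World frame = base frame: x ahead of the robot, y to its left, z up, the work surface at z = 0. Lengths are in mm, angles in degrees, forces in N, time in s.
With the tool pointing down it reaches from about 325 to 775 mm from the base axis. Payload 5.5 kg.
Tool frame: the origin (TCP) lies on the front face of the gripper's body, between the roots of the fingers; the fingertips stand 80 mm ahead of it and the grasp point (between the pads) lies 61 mm ahead of it (manip.grasp_offset is the distance from the TCP to the grasp point, in mm); z points along the fingers, y is the direction in which the jaws open and shut (so a half turn about z gives the same grasp; the last joint's range is limited). The gripper opens to 88 mm and grips with 3 to 60 N. Pads are 20 mm wide; open, the fingers measure 115 mm over their backs; the gripper's body (75 mm by 178 mm) begins 61 mm behind the grasp point.
Start: joints at [-73.436, 5.22, 70.514, -0, 104.267, -3.249], TCP at [203.37, -564.498, 302.631] pointing down, gripper open.
Joint ranges: [-164.24, 164.24], [-49.07, 125.15], [9.68, 141.18], [-86.29, 266.29], [3.28, 154.24], [-151.56, 151.56]. Speed limits (degrees/s): [147.25, 147.25, 172.46, 180, 180, 180].

## Interface

Orientations are given as [roll, pitch, yaw] about the fixed x, y, z axes, in that order (R = Rz(yaw) Ry(pitch) Rx(roll)).
In Python, from station import manip gives the robot as it stands.
- The arm moves only by the tool send_rows, never from a script. Its arguments are lists of equal length, an entry for each row: "hand": the opening in per cent of the stroke, from 0 (shut) to 100 (fully open); "xyz": the shift along the tool's x, y, z in mm, a list of three; "twist": the turn, a rotation vector about the tool's x, y, z in rad, a list of three. A call has 1 to 20 rows; each row is the pose to reach, as a shift and turn from the pose commanded when the call began, along the tool's axes at that moment; what a row does not reach only later rows make up. A row lasts 1/10 s, in which the tool goes at most 50 mm and 8.59 degrees, less where a joint would pass 70% of its speed; a pose out of reach is approached as far as the arm can. A call with a gripper value outside its range is refused whole. The fingers move at their own pace and stop on an object; "grip_force" is the grip in N (left out, the last holds). Time passes only in rows, so rows that repeat a pose let the fingers close. It gives the time, the measured TCP pose, the force and the opening at its end, in the units of the state.
- manip.get_state(): the state, without advancing time (a new reading comes with each control period).
- manip.get_image(name): name is "side" or "top"; returns (picture, depth): 480x640x3 uint8, red, green, blue; 480x640 float32, mm along the optical axis (not along the pixel's ray), 0 where there is no reading.
- manip.get_calibration(name): a dict with "intrinsics" (3x3 intrinsics, pixels), "dist_coeffs" ([k1, k2, p1, p2, k3] as OpenCV has them; the pictures are not rectified), "R" (3x3) and "t" (3): a world point X has camera coordinates R X + t. Camera axes: x right, y down, z forward; pixel columns grow to the right and rows downward; lengths in mm; the calibration is good to about 2 mm. A picture is of the moment at which its call begins. get_calibration takes no time and is no camera call.
- manip.sign_off(): hands the job in, once; it reports no verdict.
The state is a dict: "time": time; "joints": joint angles; "qd": joint speeds; "joint_torque": joint torques, N m; "eef_pos": TCP position; "ee_rot": TCP orientation; "force": force on the tool from outside, world axes, zero at the start; "moment": the same for the moment, N m; "finger_gap": finger opening in mm.
Only numpy, scipy, OpenCV 4.12 (cv2) and the standard library are available. Lean on these libraries where they do the work, as an engineer would, in place of code of your own. Each camera call takes 0.05 s, during which the arm holds its last target.

## Working session

There is one attempt and no reset: what is moved stays moved. The work goes in short steps, Python scripts to look and compute and a tool call to move; the robot and the scene stay as the last step left them, time stands still between calls to the robot, and variables do not carry over. Pictures are saved under pics/ and viewed, and the job is handed in when it is done.

Besides the shell and the picture viewer there is one more tool, called as a command line: name --argument value ..., lists and objects as JSON in quotes. send_rows: Moves the arm, as the interface text tells. Its arguments: {"type":"object","properties":{"hand":{"type":"array","items":{"type":"number"}},"xyz":{"type":"array","items":{"type":"array","items":{"type":"number"}}},"twist":{"type":"array","items":{"type":"array","items":{"type":"number"}}},"grip_force":{"type":"number"}},"required":["hand","xyz","twist"]}

```bash
ls; mkdir -p pics
python3 - <<'E'
from station import manip
import cv2,numpy as np
print(manip.get_state())
for n in("side","top"):
    p,d=manip.get_image(n); cv2.imwrite(f"pics/{n}0.png",p[:,:,::-1]); np.savez(f"{n}0.npz",p=p,d=d)
    c=manip.get_calibration(n); print(n,c, 'campos',-np.array(c['R']).T@np.array(c['t']))
print(manip.get_state()['time'])
E
```

```text
pics
{'time': 0.0, 'joints': array([-7.34375022e+01,  5.26051715e+00,  7.05829264e+01, -8.56099697e-04,
        1.04267104e+02, -3.24786685e+00]), 'qd': array([ 0.0237175 , -0.07395475, -0.02242359, -0.00845761,  0.05324192,
       -0.04670246]), 'joint_torque': array([-1.59350937e-03, -4.46454906e+01, -4.06447542e+01,  6.98431931e-02,
        2.92627816e-02, -1.51548275e-04]), 'eef_pos': array([ 203.30292262, -564.34106259,  301.52350407]), 'ee_rot': array([-1.79889583e+02, -5.43437246e-03,  1.98101492e+01]), 'force': array([-0.58741818, -0.25421483, -0.09308947]), 'moment': array([ 0.01778381, -0.03105873,  0.0109353 ]), 'finger_gap': 87.7594215492176}
side {'intrinsics': array([[492.33960633,   0.        , 325.5934432 ],
       [  0.        , 492.33960633, 237.67622792],
       [  0.        ,   0.        ,   1.        ]]), 'dist_coeffs': array([-0.09025558,  0.        ,  0.        ,  0.        ,  0.        ]), 'R': array([[-0.82757342, -0.56132615,  0.00593095],
       [-0.2677083 ,  0.38535664, -0.88308127],
       [ 0.49341108, -0.73240235, -0.46918258]]), 't': array([378.81253206, 272.41862642, 667.52524395])} campos [ 57.05955863 596.5561149  551.51228664]
top {'intrinsics': array([[498.83085668,   0.        , 317.42378953],
       [  0.        , 498.83085668, 237.53537788],
       [  0.        ,   0.        ,   1.        ]]), 'dist_coeffs': array([-0.0355656,  0.       ,  0.       ,  0.       ,  0.       ]), 'R': array([[ 0.01393517, -0.99990226, -0.00113118],
       [-0.99461245, -0.01374521, -0.10274797],
       [ 0.10272238,  0.00255689, -0.99470678]]), 't': array([ -46.43324363,  537.9335977 , 1298.06587482])} campos [ 402.34209775  -42.3537119  1346.41398406]
0.1
```

View pics/side0.png

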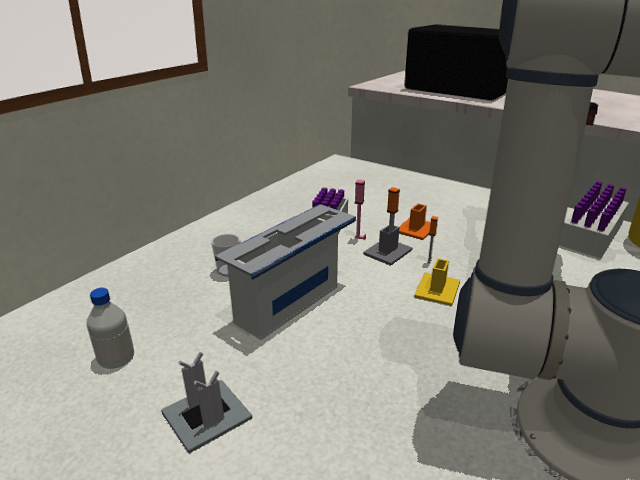

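View pics/top0.png

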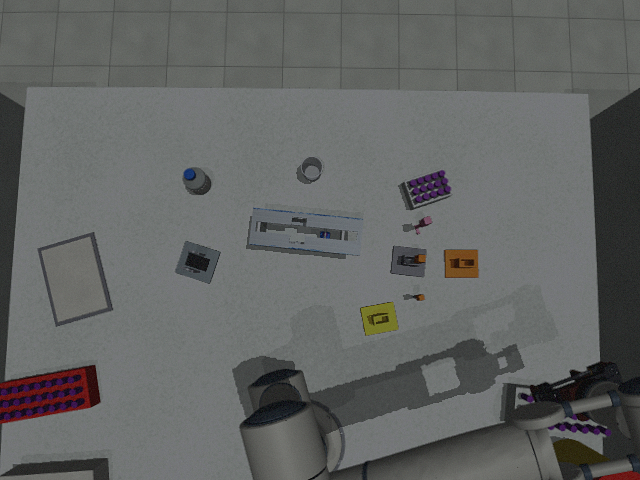

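Three rods are in view: pink (top 424,222), orange large in the grey holder (top 415,260; side 393,200), and a small orange one (top 415,296; side 433,235). The large orange one in the grey holder fits. I'll confirm it in enlarged crops.

Run:
```python
import cv2
t=cv2.imread("pics/top0.png"); s=cv2.imread("pics/side0.png")
cv2.imwrite("pics/c1.png",cv2.resize(t[200:320,240:440],None,fx=4,fy=4,interpolation=cv2.INTER_CUBIC))
cv2.imwrite("pics/c2.png",cv2.resize(s[170:330,210:470],None,fx=3,fy=3,interpolation=cv2.INTER_CUBIC))
cv2.imwrite("pics/c3.png",cv2.resize(t[220:300,160:240],None,fx=6,fy=6,interpolation=cv2.INTER_CUBIC))
```

```text
(no output)
```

View pics/c1.png

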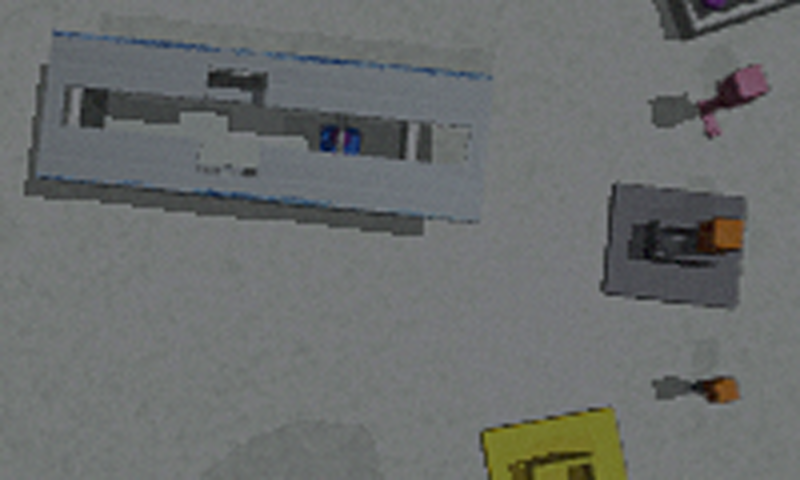

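View pics/c2.png

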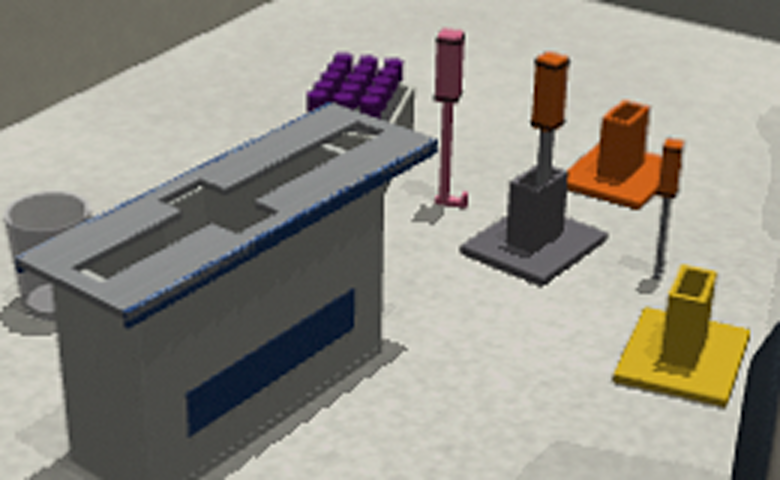

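View pics/c3.png

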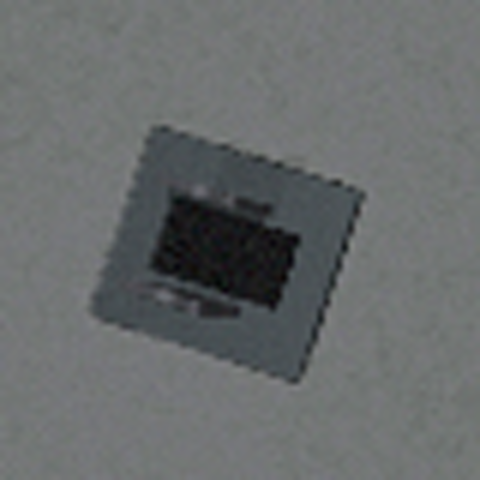

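```bash
cat > h.py <<'E'
import cv2,numpy as np
try:
    from station import manip
except Exception as e: print(e)
def cal(n):
    c=manip.get_calibration(n); return [np.array(c[k],float) for k in('intrinsics','dist_coeffs','R','t')]
def ray(n,px,z):
    K,D,R,t=cal(n); u=cv2.undistortPoints(np.array(px,float).reshape(-1,1,2),K,D).reshape(-1,2)
    d=np.c_[u,np.ones(len(u))]@R; c=-R.T@t
    return c+d*((z-c[2])/d[:,2])[:,None]
def proj(n,X):
    K,D,R,t=cal(n); return cv2.projectPoints(np.array(X,float).reshape(-1,1,3),cv2.Rodrigues(R)[0],t,K,D)[0].reshape(-1,2)
def cloud(n,d):
    K,D,R,t=cal(n); h,w=d.shape; v,u=np.mgrid[:h,:w]
    q=cv2.undistortPoints(np.stack([u,v],-1).reshape(-1,1,2).astype(float),K,D).reshape(h,w,2)
    P=np.dstack([q,np.ones((h,w))])*d[...,None]
    W=(P-t)@R; W[d==0]=np.nan; return W
def rect(P):
    r=cv2.minAreaRect(np.array(P,np.float32)); return r
E
python3 - <<'E'
from h import *
f=np.load('top0.npz');W=cloud('top',f['d']);p=f['p']
print('bench z',np.nanmedian(W[300:310,150:250,2]))
def rep(name,m,box):
    M=np.zeros(m.shape,bool);y0,y1,x0,x1=box;M[y0:y1,x0:x1]=m[y0:y1,x0:x1]
    n,l,s,c=cv2.connectedComponentsWithStats(M.astype(np.uint8));k=1+s[1:,4].argmax();M=l==k
    Z=np.nanmedian(W[M][:,2]); v,u=np.nonzero(M)
    r=rect(np.c_[u,v]); print(name,M.sum(),'z',Z,'px',r); return M
z=W[...,2]
for n,m,b,zz in [('cover',(z>135)&(z<155),(200,265,240,370),145),('hplate',(z>3)&(z<14),(240,285,385,435),8),('splate',(z>3)&(z<14),(235,290,170,225),8)]:
    M=rep(n,m,b); v,u=np.nonzero(M); 
    # corner points dilated by half pixel
    cs=cv2.findContours(M.astype(np.uint8),cv2.RETR_EXTERNAL,cv2.CHAIN_APPROX_NONE)[0][0].reshape(-1,2)
    r=rect(ray('top',cs,zz)[:,:2]);print('  world',r, cv2.boxPoints(r).round(1).tolist())
    cv2.imwrite(f'pics/m_{n}.png',cv2.resize((M*255).astype(np.uint8)[b[0]:b[1],b[2]:b[3]],None,fx=6,fy=6,interpolation=0))
E
```

```text
bench z 0.2876986017243317
cover 2998 z 145.42060310335955 px ((305.86627197265625, 231.17857360839844), (111.5430679321289, 37.21503448486328), 5.856013774871826)
  world ((541.7459716796875, -11.022369384765625), (270.0797119140625, 90.74980926513672), 84.87569427490234) [[484.5, -141.5], [574.9000244140625, -149.60000610351562], [599.0, 119.4000015258789], [508.6000061035156, 127.5]]
hplate 709 z 8.255444366587483 px ((408.5, 262.0), (36.0, 37.0), 90.0)
  world ((478.05902099609375, -285.0262451171875), (96.74070739746094, 99.92467498779297), 0.7834890484809875) [[429.0, -235.6999969482422], [430.3999938964844, -335.6000061035156], [527.0999755859375, -334.29998779296875], [525.7000122070312, -234.39999389648438]]
splate 1146 z 8.597244056357544 px ((197.70547485351562, 259.9520568847656), (40.84736251831055, 41.54961013793945), 20.556045532226562)
  world ((475.4617614746094, 282.0592346191406), (110.98435974121094, 110.98585510253906), 70.61991882324219) [[404.70001220703125, 248.10000610351562], [509.3999938964844, 211.3000030517578], [546.2000122070312, 316.0], [441.5, 352.79998779296875]]
```

View pics/m_cover.png

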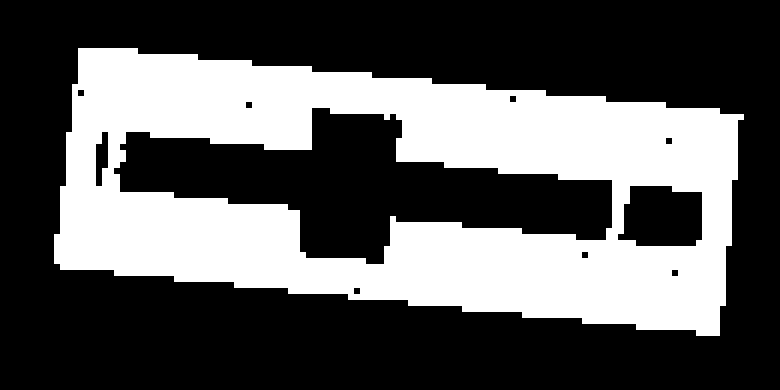

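View pics/m_hplate.png

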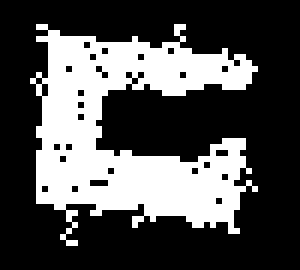

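View pics/m_splate.png

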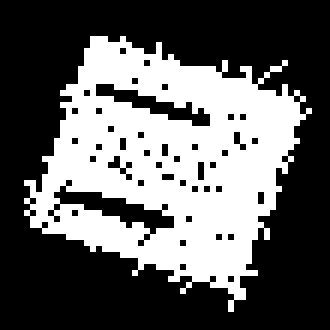

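Run:
```python
from h import *
f=np.load('top0.npz');W=cloud('top',f['d']);p=f['p']
# window in cover frame
c=np.array([541.75,-11.02]);a=np.radians(84.88);ex=np.array([np.cos(a),np.sin(a)]);ey=np.array([-ex[1],ex[0]])
M=(W[...,2]>135)&(W[...,2]<155)
v,u=np.mgrid[200:265,240:370];P=ray('top',np.c_[u.ravel(),v.ravel()],145)[:,:2]-c
x=P@ex;y=P@ey;m=M[200:265,240:370].ravel()
s=(~m)&(np.abs(y)>16)&(np.abs(y)<40)&(np.abs(x)<80)
for sg in(1,-1):
    q=s&(y*sg>0)&(np.abs(y)<28); print('win side',sg,q.sum(),'x mean',x[q].mean(),np.percentile(x[q],[2,98]))
s2=(~m)&(x>-5+0)&(np.abs(y)<45)
for lo in range(-10,60,4):
    q=(~m)&(x>=lo)&(x<lo+4)&(np.abs(y)<40); print(lo,q.sum(),y[q].min().round(1),y[q].max().round(1))
g=p.astype(float).mean(2)
print('gray: bench',g[285:295,340:350].mean(),'hplate',g[250,393:400],'splate',g[250:255,185:190].mean(),p[252,187],p[252,396],p[290,345])
for n,b in(('h',(235,290,380,440)),('s',(230,292,165,230))):
    cv2.imwrite(f'pics/g_{n}.png',cv2.resize(np.clip(p[b[0]:b[1],b[2]:b[3],::-1].astype(float)*1.8,0,255).astype(np.uint8),None,fx=9,fy=9,interpolation=0))
# rod handle orange
hsv=cv2.cvtColor(p,cv2.COLOR_RGB2HSV)
```

```text
win side 1 74 x mean 18.384782731391116 [ 2.31366656 36.31234035]
win side -1 73 x mean 19.568607939307793 [ 2.3869436  36.26529119]
-10 17 -11.0 11.4
-6 16 -10.5 11.6
-2 16 -10.2 11.9
2 40 -29.2 29.6
6 42 -26.5 30.1
10 39 -28.7 28.1
14 40 -28.2 28.4
18 41 -27.7 28.9
22 38 -27.4 29.4
26 41 -26.9 29.6
30 41 -28.9 30.1
34 36 -28.6 28.0
38 16 -10.8 11.3
42 16 -10.6 11.5
46 15 -10.1 9.9
50 15 -9.6 10.1
54 16 -11.5 10.6
58 17 -11.3 11.1
gray: bench 117.96666666666665 hplate [49.         80.33333333 79.66666667 76.33333333 80.         79.
 78.66666667] splate 66.99999999999999 [73 78 83] [73 77 81] [113 120 116]
```

View pics/g_h.png

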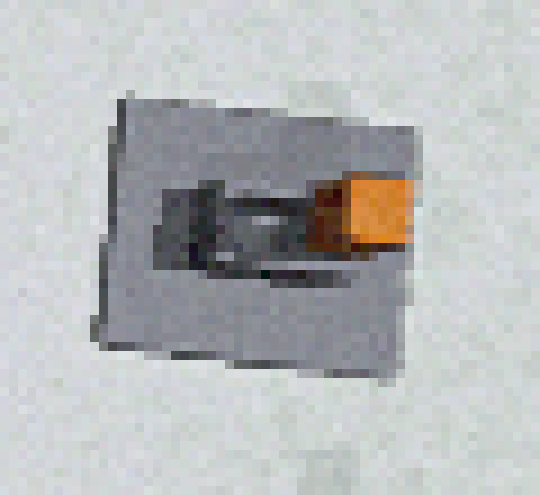

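View pics/g_s.png

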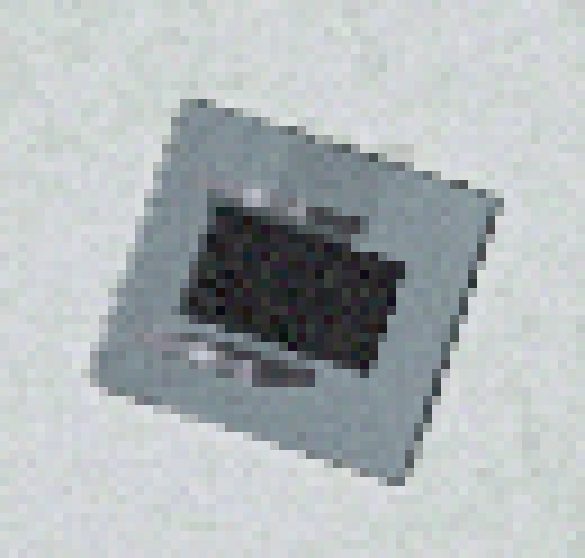

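Run:
```python
from h import *
f=np.load('top0.npz');W=cloud('top',f['d']);p=f['p'];g=p.astype(float).mean(2)
hsv=cv2.cvtColor(p,cv2.COLOR_RGB2HSV)
for n,b,dims in(('h',(240,285,385,432),(90,75)),('s',(236,290,170,225),(100,90))):
    sub=g[b[0]:b[1],b[2]:b[3]]; big=cv2.resize(sub,None,fx=8,fy=8,interpolation=cv2.INTER_LINEAR)
    sat=cv2.resize(hsv[b[0]:b[1],b[2]:b[3],1].astype(np.float32),None,fx=8,fy=8)
    m=(((big<98))|(sat>120)).astype(np.uint8)
    cs=max(cv2.findContours(m,0,1)[0],key=cv2.contourArea)
    m2=cv2.drawContours(np.zeros_like(m),[cs],-1,1,-1); m2=cv2.morphologyEx(m2,cv2.MORPH_OPEN,np.ones((41,41),np.uint8))
    cs=max(cv2.findContours(m2,0,1)[0],key=cv2.contourArea).reshape(-1,2)
    px=(cs+.5)/8-.5+[b[2],b[0]]
    r=rect(ray('top',px,8)[:,:2]);print(n,r,cv2.boxPoints(r).round(1).tolist())
    r0=rect(ray('top',px,0)[:,:2]);print('  at z0',r0[0])
# rod handle top face
bright=(hsv[...,0]>5)&(hsv[...,0]<18)&(hsv[...,1]>150)&(p[...,0]>110)
M=np.zeros_like(bright);M[248:270,405:432]=bright[248:270,405:432]
v,u=np.nonzero(M);print('handle px',u.min(),u.max(),v.min(),v.max(),M.sum(), 'z',np.median(W[M][:,2]))
print(ray('top',[[u.mean(),v.mean()]],153))
# sleeve from cloud 55..65
S=(W[...,2]>50)&(W[...,2]<70);S[:240]=0;S[285:]=0;S[:,:385]=0;S[:,432:]=0
print('sleeve',rect(W[S][:,:2]),S.sum())
# stand cheeks
S=(W[...,2]>70)&(W[...,2]<110);S[:236]=0;S[290:]=0;S[:,:170]=0;S[:,225:]=0
q=W[S];print('cheeks',len(q),rect(q[:,:2]),q.mean(0))
```

```text
h ((480.46063232421875, -282.93292236328125), (93.9322280883789, 78.88225555419922), 84.92388916015625) [[437.0, -326.20001220703125], [515.5999755859375, -333.20001220703125], [523.9000244140625, -239.60000610351562], [445.29998779296875, -232.6999969482422]]
  at z0 (480.9276428222656, -284.3709716796875)
s ((470.8682861328125, 283.175048828125), (104.11013793945312, 93.48776245117188), 73.37881469726562) [[411.20001220703125, 246.6999969482422], [500.79998779296875, 219.89999389648438], [530.5, 319.70001220703125], [441.0, 346.3999938964844]]
  at z0 (471.2779541015625, 285.12078857421875)
handle px 419 424 255 261 41 z 153.77234523449104
[[ 479.87512131 -289.70274496  153.        ]]
sleeve ((480.86724853515625, -283.15985107421875), (40.64727783203125, 24.576400756835938), 83.22563934326172) 68
cheeks 65 ((470.75177001953125, 284.60748291015625), (36.09185791015625, 52.02520751953125), 72.77525329589844) [469.5592676  284.25689025  87.20406007]
```

Run:
```python
from h import *
f=np.load('top0.npz');W=cloud('top',f['d']);p=f['p']
b=(220,250,305,350);cv2.imwrite('pics/bar.png',cv2.resize(np.clip(p[b[0]:b[1],b[2]:b[3],::-1].astype(float)*2.2,0,255).astype(np.uint8),None,fx=16,fy=16,interpolation=0))
print(W[231:241,318:334,2].round(0))
for n,px,z in(('pink',(428,219),130),('small',(419,296),110)): print(n,ray('top',[px],z),W[px[1],px[0]])
c=np.array([541.75,-11.02]);a=np.radians(84.88);ex=np.array([np.cos(a),np.sin(a)]);ey=np.array([-ex[1],ex[0]])
for d in (-45,-60): print(d,proj('top',[*(c+ex*d),87.5]))
```

```text
[[  5.   1.   6.  45.  47.  41.   2.  89.  86.   5.   6.   5.   5.   6.
    6.   8.]
 [ 11.   5.   6.  52.  50.  49.  55.  86.  59.  49.  50.  48.   6.   2.
    5.   4.]
 [  5.   2.  49.  49.  47.  57.  91.  94.  60.  58.  48.  49.   5.   8.
    6.  -1.]
 [  4.   9.  46.  45.  50.  58.  88.  89.  59.  53.  46.  50.   3.   2.
    4.   8.]
 [  5.  10.  50.  50.  47.  60.  89.  93.  56.  49.  50.  46.   5.   8.
    8.  10.]
 [  6.   9.  50.  52.  51.  48.  91.  93.  57.  50.  48.  48.   2.   8.
   11.   7.]
 [ 10.   8.  51.  49.  48.  48.  88.  88.  47.  45.  48.  49.   9.   7.
    7.   1.]
 [145. 144. 150. 149. 146. 147. 146. 146. 147.  50.  47.  48.   5.   9.
   10.   7.]
 [144. 147. 145. 146. 148. 145. 148. 148. 148. 144. 143. 146. 147. 144.
  144. 148.]
 [147. 147. 146. 143. 142. 144. 144. 147. 145. 148. 146. 150. 145. 146.
  147. 143.]]
pink [[ 577.65054204 -311.10817061  130.        ]] [ 574.85343646 -306.82010223  149.40829695]
small [[ 388.54575533 -291.68363349  110.        ]] [ 388.51093584 -292.31289748  106.87951295]
-45 [[324.04115136 235.51569735]]
-60 [[329.92088506 236.12098136]]
```

View pics/bar.png

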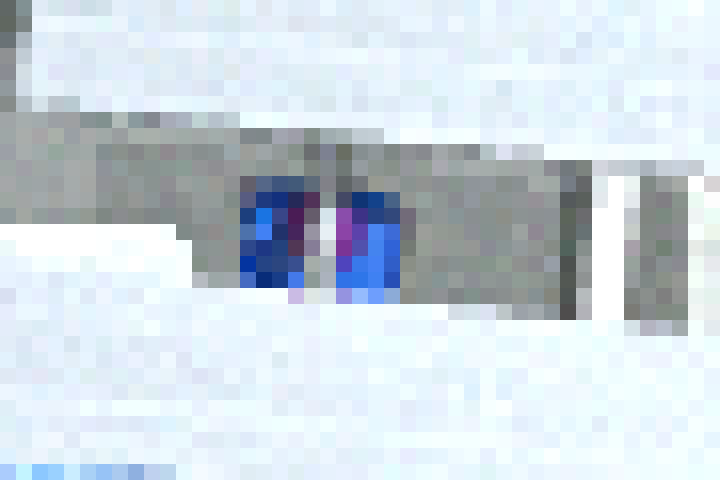

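```bash
cat >> h.py <<'E'
from scipy.spatial.transform import Rotation as Ro
def move(target,yaw,cur=None,curyaw=None):
    """print tool-frame shift & twist from commanded (cur,curyaw) to target; tool assumed straight down"""
    s=manip.get_state()
    if cur is None: cur=s['eef_pos']
    if curyaw is None: curyaw=s['ee_rot'][2]
    R=Ro.from_euler('xyz',[180,0,curyaw],degrees=True); T=Ro.from_euler('xyz',[180,0,yaw],degrees=True)
    print('shift',R.inv().apply(np.array(target)-cur).round(1),'twist',(R.inv()*T).as_rotvec().round(4))
E
python3 - <<'E'
from h import *
move([480.2,-289.4,302.6],84.9,[203.37,-564.498,302.631],19.81)
E
```

```text
shift [ 353.7 -165.     0. ] twist [ 0.     0.    -1.136]
```

send_rows --hand '[60, 60, 60, 60, 60, 60, 60, 60, 60, 60, 60, 60, 60, 60]' --xyz '[[15, -7, 0], [45, -21, 0], [80, -37, 0], [120, -56, 0], [160, -75, 0], [200, -93, 0], [240, -112, 0], [275, -128, 0], [305, -142, 0], [330, -154, 0], [345, -161, 0], [353.7, -165, 0], [353.7, -165, 0], [353.7, -165, 0]]' --twist '[[0, 0, -0.05], [0, 0, -0.15], [0, 0, -0.26], [0, 0, -0.38], [0, 0, -0.5], [0, 0, -0.62], [0, 0, -0.74], [0, 0, -0.86], [0, 0, -0.97], [0, 0, -1.06], [0, 0, -1.12], [0, 0, -1.136], [0, 0, -1.136], [0, 0, -1.136]]'

```text
time: 1.5
eef_pos: [479.9, -289.4, 302.6]
ee_rot: [-180.0, 0.0, 84.9]
force: [0.7, 0.3, 0.4]
finger_gap: 52.5
```

Run:
```python
from h import *
s=manip.get_state();print(s['time'],s['eef_pos'],s['ee_rot'],s['force'],s['finger_gap'])
for n in("side","top"):
    p,d=manip.get_image(n); np.savez(f"{n}1.npz",p=p,d=d); cv2.imwrite(f"pics/{n}1.png",p[:,:,::-1])
```

```text
1.5 [ 479.93843342 -289.412942    302.58412901] [-1.79980201e+02  1.19010727e-02  8.48725014e+01] [0.68208716 0.27732676 0.43116144] 52.45973216551942
```

View pics/side1.png

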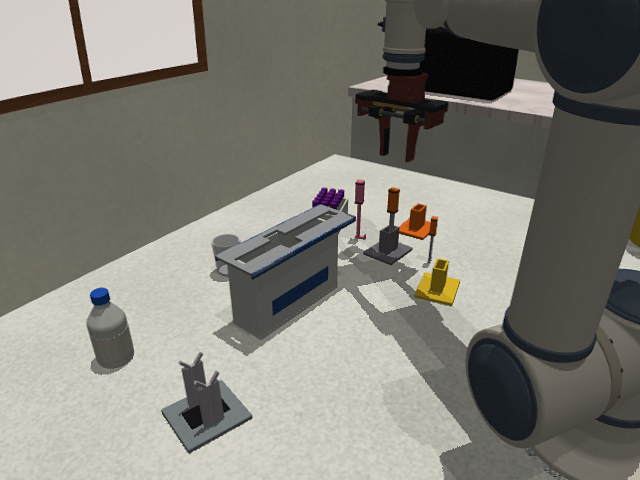

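View pics/top1.png

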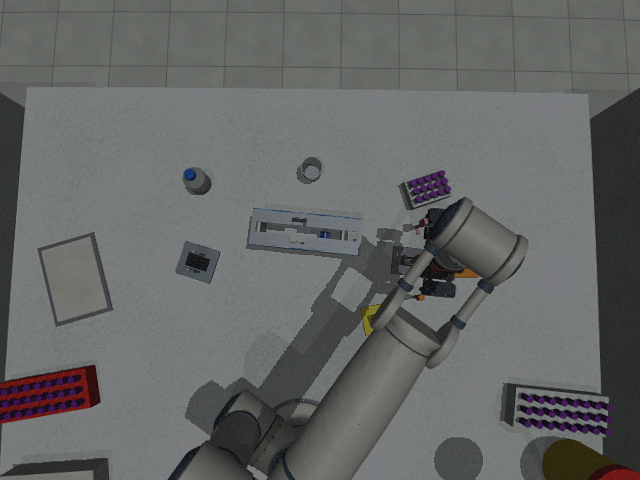

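Run:
```python
from h import *
p=np.load('side1.npz')['p'];hsv=cv2.cvtColor(p,cv2.COLOR_RGB2HSV)
m=(hsv[...,0]<16)&(hsv[...,0]>4)&(hsv[...,1]>170);M=np.zeros_like(m);M[182:218,384:402]=m[182:218,384:402]
v,u=np.nonzero(M);print(u.min(),u.max(),v.min(),v.max(),rect(np.c_[u,v]), u.mean(),v.mean())
# expected centroid of handle
a=np.radians(84.9);e=np.array([np.cos(a),np.sin(a),0]);f=np.array([-e[1],e[0],0])
c=np.array([480.2,-289.4,0])
P=[c+e*i*9+f*j*9+[0,0,z] for i in(-1,1) for j in(-1,1) for z in(98,153)]
q=proj('side',P);print(q.min(0),q.max(0))
q=proj('top',P);print(q.min(0),q.max(0))
```

```text
388 398 188 213 ((392.5793762207031, 200.46763610839844), (9.510367393493652, 25.2331485748291), 4.39870548248291) 392.6858407079646 200.3053097345133
[386.17217274 187.11310344] [399.49179194 215.29201345]
[413.04827571 253.68191403] [425.46743926 263.09355034]
```

send_rows --hand '[60, 60, 60, 60, 60, 60, 60, 60]' --xyz '[[0, 0, 15], [0, 0, 40], [0, 0, 65], [0, 0, 85], [0, 0, 100], [0, 0, 110], [0, 0, 113.6], [0, 0, 113.6]]' --twist '[[0, 0, 0], [0, 0, 0], [0, 0, 0], [0, 0, 0], [0, 0, 0], [0, 0, 0], [0, 0, 0], [0, 0, 0]]'

```text
time: 2.4
eef_pos: [480.1, -289.5, 188.9]
ee_rot: [-180.0, -0.0, 84.9]
force: [0.1, -0.5, 0.5]
finger_gap: 53.0
```

send_rows --hand '[40, 30, 24, 20, 16, 12, 8, 5, 5, 5]' --xyz '[[0, 0, 0], [0, 0, 0], [0, 0, 0], [0, 0, 0], [0, 0, 0], [0, 0, 0], [0, 0, 0], [0, 0, 0], [0, 0, 0], [0, 0, 0]]' --twist '[[0, 0, 0], [0, 0, 0], [0, 0, 0], [0, 0, 0], [0, 0, 0], [0, 0, 0], [0, 0, 0], [0, 0, 0], [0, 0, 0], [0, 0, 0]]' --grip_force 45

```text
time: 3.4
eef_pos: [480.3, -289.4, 189.3]
ee_rot: [180.0, 0.0, 84.9]
force: [-0.2, 1.3, 2.9]
finger_gap: 17.6
```

Run:
```python
from h import *
s=manip.get_state();print(s['time'],s['eef_pos'],s['ee_rot'],s['force'],s['moment'],s['finger_gap'])
p,d=manip.get_image('side'); cv2.imwrite("pics/s2.png",cv2.resize(p[120:280,300:480,::-1],None,fx=4,fy=4))
```

```text
3.4 [ 480.29443526 -289.38232824  189.30592596] [1.79976569e+02 6.20883863e-03 8.49028995e+01] [-0.24029827  1.33723814  2.90269909] [ 0.06877159 -0.08208659  0.02208669] 17.63184862520013
```

View pics/s2.png

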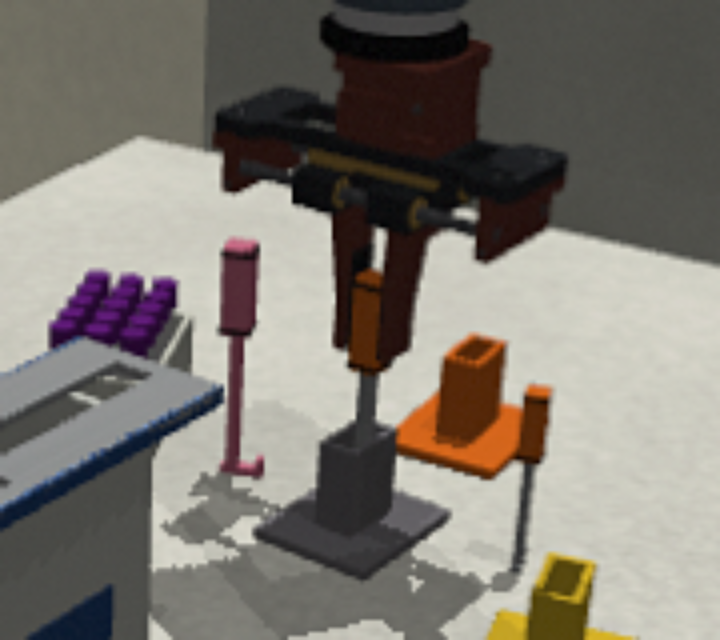

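send_rows --hand '[5, 5, 5, 5, 5, 5, 5, 5, 5, 5, 5, 5]' --xyz '[[0, 0, -5], [0, 0, -14], [0, 0, -25], [0, 0, -38], [0, 0, -52], [0, 0, -68], [0, 0, -88], [0, 0, -110], [0, 0, -132], [0, 0, -150], [0, 0, -165], [0, 0, -165]]' --twist '[[0, 0, 0], [0, 0, 0], [0, 0, 0], [0, 0, 0], [0, 0, 0], [0, 0, 0], [0, 0, 0], [0, 0, 0], [0, 0, 0], [0, 0, 0], [0, 0, 0], [0, 0, 0]]'

```text
time: 4.65
eef_pos: [480.4, -289.5, 358.0]
ee_rot: [179.7, 0.2, 84.9]
force: [-0.0, 0.2, -0.7]
finger_gap: 17.9
```

Run:
```python
from h import *
s=manip.get_state();print(s['time'],s['eef_pos'],s['ee_rot'],s['force'],s['moment'],s['finger_gap'])
p,d=manip.get_image('side'); cv2.imwrite("pics/s3.png",cv2.resize(p[40:260,280:480,::-1],None,fx=3,fy=3))
c=np.array([541.75,-11.02]);a=np.radians(84.88);ex=np.array([np.cos(a),np.sin(a)])
b=c-46.5*ex; sh=b-24*ex; print('bar',b,'shank',sh)
print('foot tip pred',proj('side',[[480.3,-289.4,173],[480.3+18.5*ex[0],-289.4+18.5*ex[1],173]]))
move([*sh,354],84.88,[480.2,-289.4,354],84.9)
```

```text
4.65 [ 480.40844853 -289.5402307   358.02562326] [1.79717307e+02 1.59891178e-01 8.48984211e+01] [-0.04103301  0.16392372 -0.66021391] [-0.0469339  -0.10914735  0.04974533] 17.91127032756204
bar [537.60024815 -57.33446383] shank [535.45844074 -81.23870322]
foot tip pred [[394.2491512  180.56370597]
 [389.50169745 183.03305587]]
shift [212.2  36.5   0. ] twist [ 0.     -0.      0.0003]
```

View pics/s3.png

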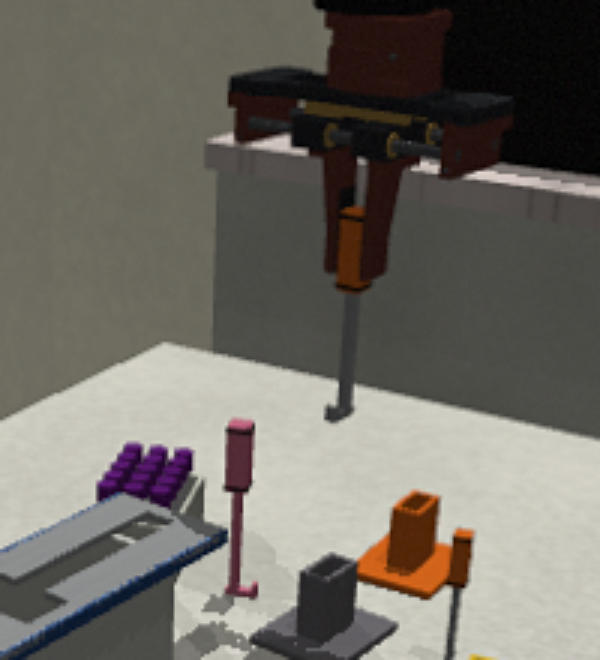

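Run:
```python
from h import *
s=manip.get_state();print(s['eef_pos'],s['ee_rot'])
p,d=manip.get_image('side')
zt=s['eef_pos'][2]-181.2
print(proj('side',[[480.3,-289.4,zt+z] for z in (15,50,85,120,145)]))
sub=p[90:185,370:420].astype(int)
print(manip.get_state()['eef_pos'])
g=p.astype(float).mean(2)
for v in range(138,176,4): 
    r=g[v,380:412]; bg=np.median(r); w=np.clip(bg-r-8,0,None)+np.clip(r-bg-8,0,None); print(v,r.astype(int))
```

```text
[ 480.38344029 -289.4771263   356.08374067] [1.79833957e+02 8.99127113e-02 8.49031733e+01]
[[394.80033059 173.02397711]
 [395.95890003 157.04819134]
 [397.13862846 140.59650266]
 [398.3388754  123.65846975]
 [399.20828972 111.25683263]]
[ 480.28193049 -289.41887784  354.57675286]
138 [73 72 74 74 74 74 73 73 72 72 72 73 74 69 65 50 47 36 32 33 47 66 73 71
 70 70 72 72 72 73 71 71]
142 [75 74 74 73 74 73 73 74 74 72 73 71 72 73 68 52 54 55 54 59 69 71 72 71
 70 69 70 69 69 69 70 73]
146 [76 74 75 74 75 73 75 73 73 74 73 72 73 71 64 54 53 56 56 62 73 71 71 69
 69 71 70 70 71 70 72 71]
150 [75 77 77 76 76 75 76 75 74 74 74 73 73 72 60 54 55 55 57 66 71 71 69 71
 71 70 70 71 69 71 70 72]
154 [77 75 75 77 76 77 74 76 75 75 74 75 75 71 55 53 54 54 59 70 71 73 71 70
 72 71 72 71 69 71 71 72]
158 [75 78 75 76 77 76 74 77 75 75 75 75 74 67 54 54 56 57 65 75 73 74 72 72
 72 73 71 71 73 72 73 72]
162 [75 74 73 76 76 76 75 76 75 75 75 76 74 64 53 53 56 61 66 74 72 73 73 73
 74 73 72 71 71 72 72 71]
166 [199 199 200 199 201 202 187 177 170 162 138 135  88  56  55  55  57  60
  69  73  71  72  72  72  75  73  72  71  72  74  72  72]
170 [197 195 196 197 198 199 196 197 200 200 200 200 176  44  52  54  49  96
 210 204 204 203 202 200 187 184 166 166 154 128 103  78]
174 [195 195 196 197 197 197 197 197 197 199 201 197 136  49  53  56  56 113
 204 199 199 201 201 201 199 197 199 199 199 198 198 198]
```

send_rows --hand '[5, 5, 5, 5, 5, 5, 5, 5, 5, 5, 5, 5]' --xyz '[[8, 1.4, 0], [25, 4.3, 0], [50, 8.6, 0], [80, 13.8, 0], [110, 18.9, 0], [140, 24, 0], [165, 28.4, 0], [185, 31.8, 0], [200, 34.4, 0], [208, 35.8, 0], [212.2, 36.5, 0], [212.2, 36.5, 0]]' --twist '[[0, 0, 0], [0, 0, 0], [0, 0, 0], [0, 0, 0], [0, 0, 0], [0, 0, 0], [0, 0, 0], [0, 0, 0], [0, 0, 0], [0, 0, 0], [0, 0, 0], [0, 0, 0]]'

```text
time: 5.95
eef_pos: [535.4, -81.1, 353.9]
ee_rot: [-180.0, 0.0, 84.9]
force: [-1.2, -0.5, -1.9]
finger_gap: 18.0
```

Run:
```python
from h import *
s=manip.get_state();print(s['time'],s['eef_pos'],s['ee_rot'],s['force'])
p,d=manip.get_image('side'); cv2.imwrite("pics/s4.png",cv2.resize(p[60:320,190:400,::-1],None,fx=2.3,fy=2.3))
p,d=manip.get_image('top'); cv2.imwrite("pics/t4.png",cv2.resize(p[190:280,230:400,::-1],None,fx=4,fy=4))
```

```text
5.95 [535.44394174 -81.07469073 353.92015767] [-1.79988426e+02  5.10050263e-03  8.49144810e+01] [-1.18490443 -0.53545093 -1.86881861]
```

View pics/s4.png

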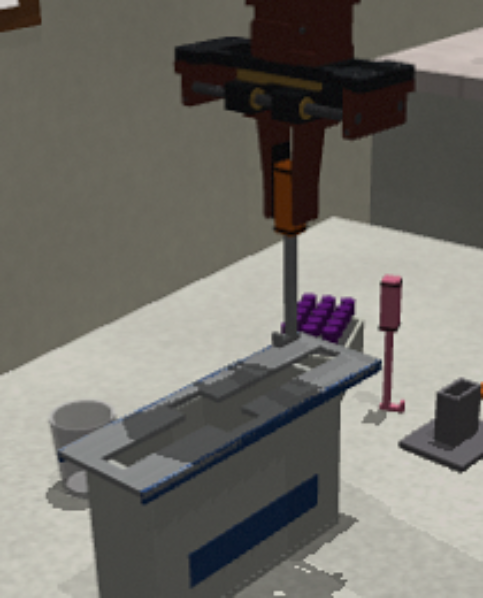

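View pics/t4.png

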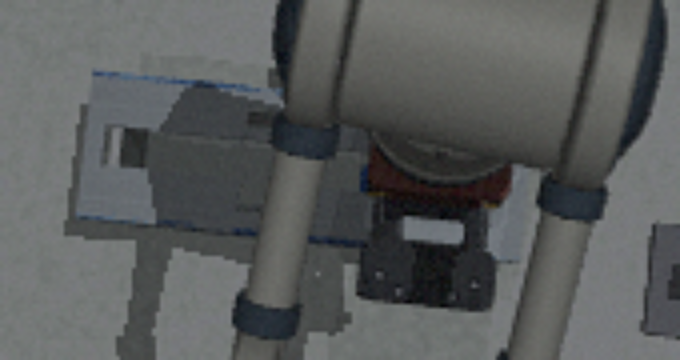

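Run:
```python
from h import *
f=np.load('side0.npz');p=f['p'];W=cloud('side',f['d'])
c=np.array([541.75,-11.02]);a=np.radians(84.88);ex=np.array([np.cos(a),np.sin(a)]);ey=np.array([-ex[1],ex[0]])
v,u=np.mgrid[200:285,205:365];P=ray('side',np.c_[u.ravel(),v.ravel()],145)[:,:2]-c
m=np.abs(W[200:285,205:365,2]-145).ravel()<6
print('cover z',np.nanmedian(W[200:285,205:365,2].ravel()[m]))
x=P@ex;y=P@ey
print('ext x',np.percentile(x[m],[.3,99.7]),'y',np.percentile(y[m],[.3,99.7]))
for lo in range(-90,100,8):
    q=m&(x>=lo)&(x<lo+8); yy=np.sort(y[q]); g=np.diff(yy); 
    mid=np.abs((yy[1:]+yy[:-1])/2)<25; i=np.argmax(np.where(mid,g,0)); print(lo,'edges',yy[0].round(1),yy[i].round(1),yy[i+1].round(1),yy[-1].round(1))
```

```text
cover z 146.1381701306571
ext x [-137.2982396   138.71258746] y [-48.33484005  50.86443849]
-90 edges -48.3 -20.1 -18.6 50.1
-82 edges -48.3 -4.2 -0.0 49.5
-74 edges -48.2 -8.8 9.6 50.6
-66 edges -48.0 -8.9 9.3 51.3
-58 edges -48.0 -8.9 9.2 50.7
-50 edges -47.8 -9.0 8.8 51.7
-42 edges -47.7 -9.2 10.1 51.1
-34 edges -47.7 -9.3 9.8 50.8
-26 edges -47.5 -9.4 9.6 50.2
-18 edges -47.5 -9.5 9.3 49.6
-10 edges -47.3 -9.7 9.0 51.6
-2 edges -47.3 -9.8 11.5 51.3
6 edges -48.6 -24.9 16.6 50.7
14 edges -48.5 -23.6 28.9 50.1
22 edges -48.4 -23.6 29.8 50.8
30 edges -48.3 -14.4 9.1 50.5
38 edges -48.2 -9.2 8.8 50.2
46 edges -48.0 -9.3 9.8 50.9
54 edges -48.0 -9.4 9.7 51.3
62 edges -47.9 -9.6 9.4 52.2
70 edges -47.8 -9.7 9.1 50.4
78 edges -47.7 -9.8 8.8 51.1
86 edges -47.6 -8.7 9.8 50.5
94 edges -47.5 -8.9 9.6 49.9
```

send_rows --hand '[5, 5, 5, 5, 5, 5, 5, 5, 5, 5, 5, 5, 5, 5, 5]' --xyz '[[0, 0, 4], [0, 0, 10], [0, 0, 16], [0, 0, 22], [0, 0, 28], [0, 0, 35], [0, 0, 45], [0, 0, 56], [0, 0, 68], [0, 0, 80], [0, 0, 91], [0, 0, 99], [0, 0, 104], [0, 0, 107], [0, 0, 107]]' --twist '[[0, 0, 0], [0, 0, 0], [0, 0, 0], [0, 0, 0], [0, 0, 0], [0, 0, 0], [0, 0, 0], [0, 0, 0], [0, 0, 0], [0, 0, 0], [0, 0, 0], [0, 0, 0], [0, 0, 0], [0, 0, 0], [0, 0, 0]]'

```text
time: 7.55
eef_pos: [535.4, -81.3, 246.8]
ee_rot: [-180.0, -0.0, 84.9]
force: [0.0, -0.5, -1.8]
finger_gap: 17.6
```

Run:
```python
from h import *
p,d=manip.get_image('side'); cv2.imwrite("pics/s5.png",cv2.resize(p[140:290,200:380,::-1],None,fx=4,fy=4,interpolation=cv2.INTER_CUBIC))
s=manip.get_state();print(s['time'],s['eef_pos'],s['ee_rot'],s['force'],s['moment'])
```

```text
7.6 [535.48642432 -81.26917472 247.26121199] [1.79979674e+02 2.76832125e-03 8.49022238e+01] [ 0.32955235 -0.13082211 -1.55787551] [-0.02236361 -0.0736248  -0.01468892]
```

View pics/s5.png

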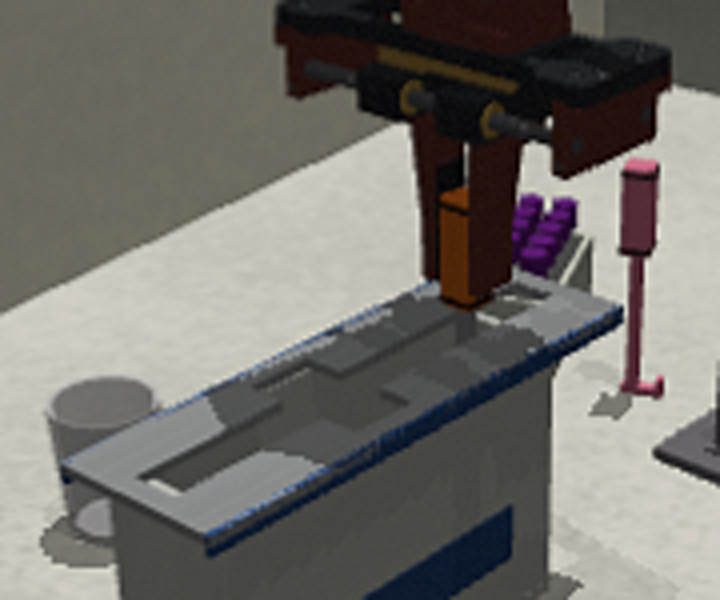

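send_rows --hand '[5, 5, 5, 5, 5, 5, 5]' --xyz '[[2, 0, 0], [5, 0, 0], [8, 0, 0], [11, 0, 0], [13.5, 0, 0], [15, 0, 0], [15, 0, 0]]' --twist '[[0, 0, 0], [0, 0, 0], [0, 0, 0], [0, 0, 0], [0, 0, 0], [0, 0, 0], [0, 0, 0]]'

```text
time: 8.3
eef_pos: [536.8, -66.1, 247.0]
ee_rot: [-180.0, -0.0, 84.9]
force: [-0.5, 0.5, -2.1]
finger_gap: 17.6
```

send_rows --hand '[5, 5, 5, 5, 5, 5, 5, 5]' --xyz '[[0, 0, -2], [0, 0, -5], [0, 0, -8], [0, 0, -10], [0, 0, -12], [0, 0, -14], [0, 0, -16], [0, 0, -17]]' --twist '[[0, 0, 0], [0, 0, 0], [0, 0, 0], [0, 0, 0], [0, 0, 0], [0, 0, 0], [0, 0, 0], [0, 0, 0]]'

```text
time: 9.1
eef_pos: [536.7, -66.3, 263.9]
ee_rot: [-180.0, -0.0, 84.9]
force: [0.5, 0.1, -3.5]
finger_gap: 17.7
```

Run:
```python
from h import *
s=manip.get_state();print(s['time'],s['eef_pos'],s['ee_rot'],s['force'],s['moment'])
p,d=manip.get_image('side'); cv2.imwrite("pics/s6.png",cv2.resize(p[140:290,200:380,::-1],None,fx=4,fy=4,interpolation=cv2.INTER_CUBIC))
s=manip.get_state();print(s['time'],s['force'],s['moment'])
```

```text
9.1 [536.71218043 -66.33283621 263.94555087] [-1.79977866e+02 -1.14683947e-03  8.49008786e+01] [ 0.48917749  0.1100184  -3.54892145] [-0.06184167 -0.02963395 -0.03257048]
9.15 [-0.15120723 -0.46292369 -2.700814  ] [-0.07925784 -0.07299773  0.0335374 ]
```

View pics/s6.png

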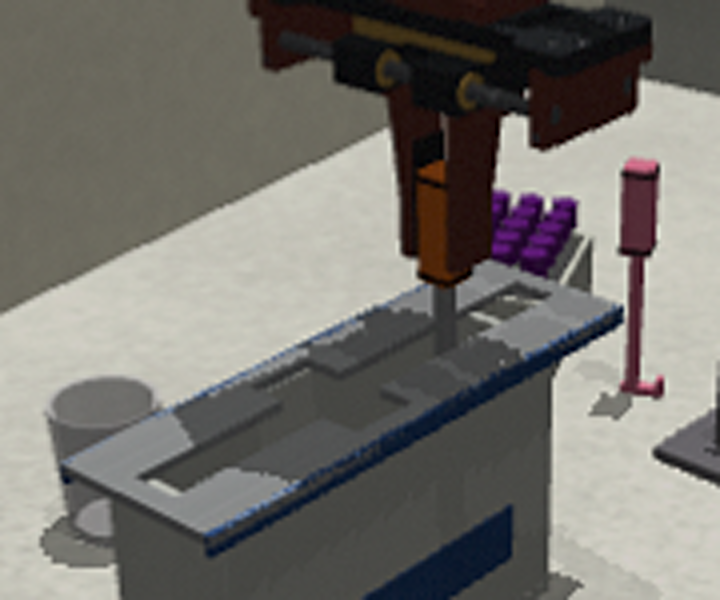

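send_rows --hand '[5, 5, 5, 5, 5, 5, 5, 5]' --xyz '[[0, 0, -1.5], [0, 0, -3.5], [0, 0, -6], [0, 0, -8.5], [0, 0, -10.5], [0, 0, -12], [0, 0, -12], [0, 0, -12]]' --twist '[[0, 0, 0], [0, 0, 0], [0, 0, 0], [0, 0, 0], [0, 0, 0], [0, 0, 0], [0, 0, 0], [0, 0, 0]]'

```text
time: 9.95
eef_pos: [536.8, -66.3, 276.0]
ee_rot: [-180.0, -0.0, 84.9]
force: [0.1, -0.4, -3.3]
finger_gap: 17.6
```

Run:
```python
from h import *
for i in range(3):
    p,d=manip.get_image('side'); s=manip.get_state();print(s['time'],s['eef_pos'],s['force'],s['moment'])
c=np.array([541.75,-11.02]);a=np.radians(84.88);ex=np.array([np.cos(a),np.sin(a)]);ey=np.array([-ex[1],ex[0]])
e=s['eef_pos'][:2]-c; print('shank in tank',e@ex,e@ey)
```

```text
10.0 [536.73782422 -66.32660131 275.90555421] [-0.04580512 -0.40874077 -3.09017175] [-0.04211493 -0.06721699  0.00396236]
10.05 [536.72103221 -66.30437891 275.88177735] [ 0.78393647 -0.14244591 -3.26000439] [-0.08717063 -0.13965376  0.01549137]
10.1 [536.70450866 -66.2931721  275.85007207] [-0.15444849  0.10717558 -2.80093585] [-0.01262215 -0.04991486  0.01645487]
shank in tank -55.502900361992026 0.09267263813326804
```

send_rows --hand '[5, 5, 5, 5, 5, 5, 5, 5, 5, 5, 5, 5, 5, 5, 5, 5, 5, 5, 5, 5]' --xyz '[[0.5, 0, 0], [2, 0, 0], [4.5, 0, 0], [8, 0, 0], [12.5, 0, 0], [17.5, 0, 0], [23, 0, 0], [28.5, 0, 0], [34, 0, 0], [39.5, 0, 0], [45, 0, 0], [50, 0, 0], [54.5, 0, 0], [58.5, 0, 0], [61.5, 0, 0], [63.5, 0, 0], [65, 0, 0], [65.5, 0, 0], [65.5, 0, 0], [65.5, 0, 0]]' --twist '[[0, 0, 0], [0, 0, 0], [0, 0, 0], [0, 0, 0], [0, 0, 0], [0, 0, 0], [0, 0, 0], [0, 0, 0], [0, 0, 0], [0, 0, 0], [0, 0, 0], [0, 0, 0], [0, 0, 0], [0, 0, 0], [0, 0, 0], [0, 0, 0], [0, 0, 0], [0, 0, 0], [0, 0, 0], [0, 0, 0]]'

```text
time: 12.1
eef_pos: [542.6, -1.2, 276.1]
ee_rot: [180.0, 0.0, 84.9]
force: [0.1, 0.0, -2.4]
finger_gap: 18.0
```

Run:
```python
from h import *
p,d=manip.get_image('top'); cv2.imwrite("pics/t7.png",cv2.resize(p[190:280,230:400,::-1],None,fx=4,fy=4))
p,d=manip.get_image('side'); cv2.imwrite("pics/s7.png",cv2.resize(np.clip(p[140:290,200:380,::-1]*1.6,0,255).astype(np.uint8),None,fx=4,fy=4,interpolation=cv2.INTER_CUBIC))
s=manip.get_state();print(s['time'],s['eef_pos'],s['force'],s['moment'])
```

```text
12.2 [542.56813808  -1.17823354 276.02726841] [-0.98584591 -0.61026664 -2.7080369 ] [-0.04501243 -0.04096    -0.01669802]
```

View pics/s7.png

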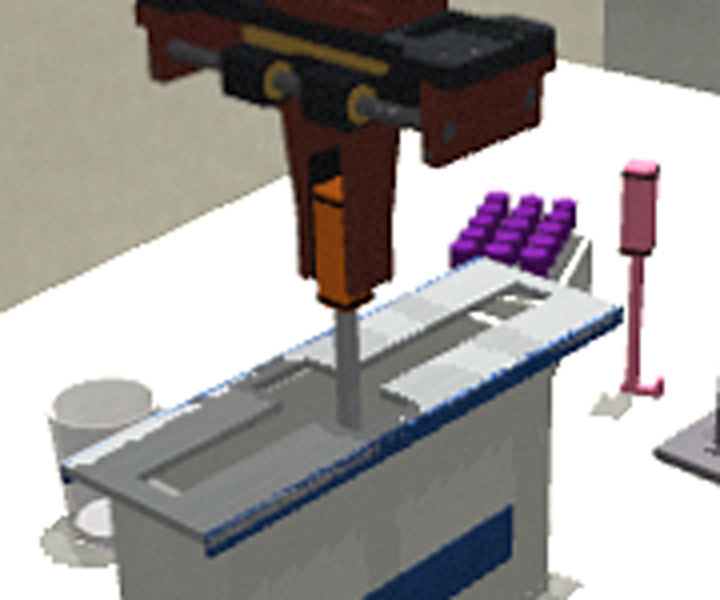

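View pics/t7.png

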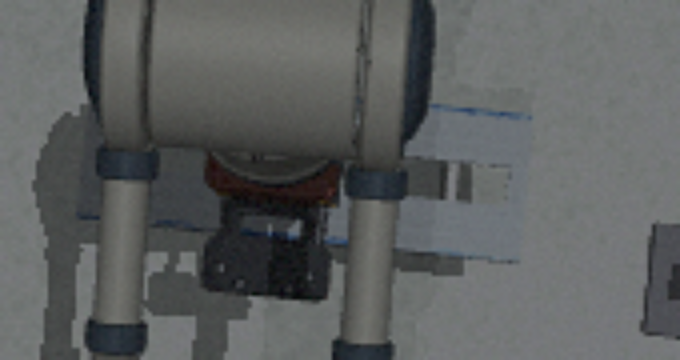

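send_rows --hand '[5, 5, 5, 5, 5, 5, 5, 5, 5, 5]' --xyz '[[0, 0, -2], [0, 0, -6], [0, 0, -11], [0, 0, -17], [0, 0, -23], [0, 0, -28], [0, 0, -32], [0, 0, -34.5], [0, 0, -36], [0, 0, -36]]' --twist '[[0, 0, 0], [0, 0, 0], [0, 0, 0], [0, 0, 0], [0, 0, 0], [0, 0, 0], [0, 0, 0], [0, 0, 0], [0, 0, 0], [0, 0, 0]]'

```text
time: 13.2
eef_pos: [542.6, -1.1, 312.1]
ee_rot: [180.0, -0.0, 84.9]
force: [-0.1, -0.1, -3.5]
finger_gap: 17.9
```

Run:
```python
from h import *
p,d=manip.get_image('side'); cv2.imwrite("pics/s8.png",cv2.resize(np.clip(p[190:290,220:360,::-1]*1.6,0,255).astype(np.uint8),None,fx=5.5,fy=5.5,interpolation=cv2.INTER_CUBIC))
np.savez('s8.npz',p=p,d=d)
s=manip.get_state();print(s['time'],s['eef_pos'],s['force'],s['moment'])
```

```text
13.25 [542.57777583  -1.09148551 311.89960205] [-0.374523   -1.58629287 -3.74284926] [-0.09172025 -0.09151432  0.01175188]
```

View pics/s8.png

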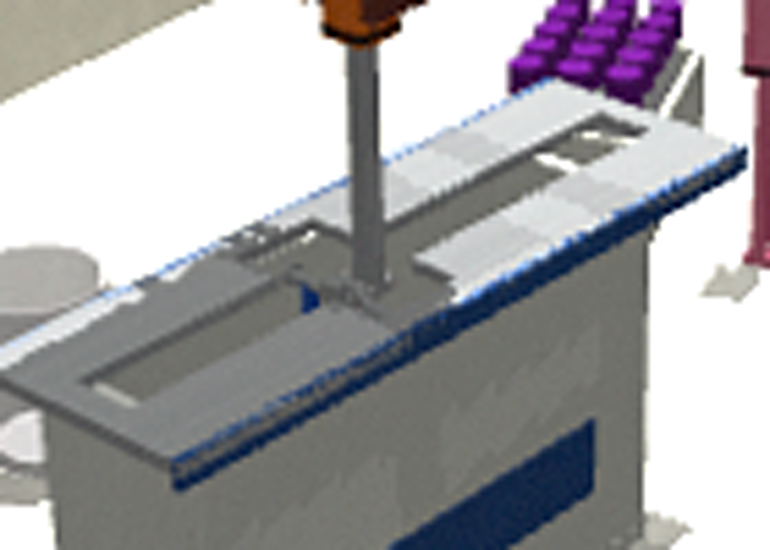

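```bash
cat > ov.py <<'E'
from h import *
c=np.array([541.75,-11.02]);a=np.radians(84.88);ex=np.array([np.cos(a),np.sin(a)]);ey=np.array([-ex[1],ex[0]])
def T(x,y,z): return [*(c+ex*x+ey*y),z]
E
python3 - <<'E'
from ov import *
p=np.load('s8.npz')['p'];im=cv2.resize(np.clip(p[190:290,220:360,::-1]*1.6,0,255).astype(np.uint8),None,fx=5.5,fy=5.5,interpolation=cv2.INTER_CUBIC)
def L(pts,col):
    q=((proj('side',pts)-[220,190]+.5)*5.5).astype(int); cv2.polylines(im,[q.reshape(-1,1,2)],False,col,1)
for z,col in((145,(0,0,255)),(140,(0,255,255))):
    L([T(1,-32,z),T(37,-32,z),T(37,32,z),T(1,32,z),T(1,-32,z)],col)
b=133.5
L([T(19,-29,b),T(19,-9.5,b),T(19,-5.5,b+5),T(19,5.5,b+5),T(19,9.5,b),T(19,29,b)],(0,255,0))
cv2.imwrite('pics/s8o.png',im)
E
```

```text
(no output)
```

View pics/s8o.png

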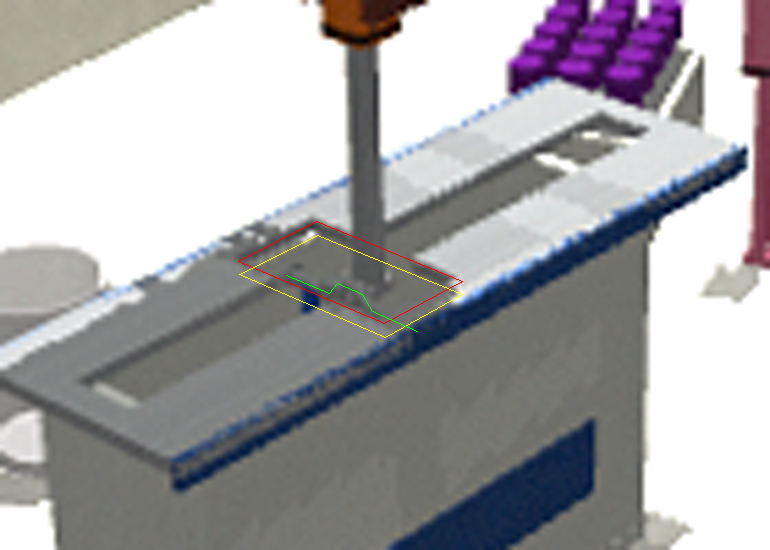

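send_rows --hand '[5, 5, 5, 5, 5]' --xyz '[[0, 0, -1], [0, 0, -2], [0, 0, -3], [0, 0, -4], [0, 0, -5]]' --twist '[[0, 0, 0], [0, 0, 0], [0, 0, 0], [0, 0, 0], [0, 0, 0]]'

```text
time: 13.75
eef_pos: [542.6, -1.1, 317.2]
ee_rot: [180.0, -0.0, 84.9]
force: [0.1, 0.3, -2.6]
finger_gap: 17.8
```

send_rows --hand '[5, 5, 5, 5, 5]' --xyz '[[0, 0, -1], [0, 0, -2], [0, 0, -3], [0, 0, -4], [0, 0, -5]]' --twist '[[0, 0, 0], [0, 0, 0], [0, 0, 0], [0, 0, 0], [0, 0, 0]]'

```text
time: 14.25
eef_pos: [542.6, -1.1, 322.1]
ee_rot: [180.0, -0.0, 84.9]
force: [-0.5, 0.0, -3.0]
finger_gap: 17.6
```

Run:
```python
from ov import *
p,d=manip.get_image('side'); im=cv2.resize(np.clip(p[190:290,220:360,::-1]*1.6,0,255).astype(np.uint8),None,fx=5.5,fy=5.5,interpolation=cv2.INTER_CUBIC)
s=manip.get_state();print(s['time'],s['eef_pos'],s['force'],s['moment'])
cv2.imwrite('pics/s9.png',im)
```

```text
14.3 [542.59949793  -1.09749177 322.31989573] [-0.23247738  0.62310429 -2.09436358] [-0.09098876 -0.0415868  -0.0485729 ]
```

View pics/s9.png

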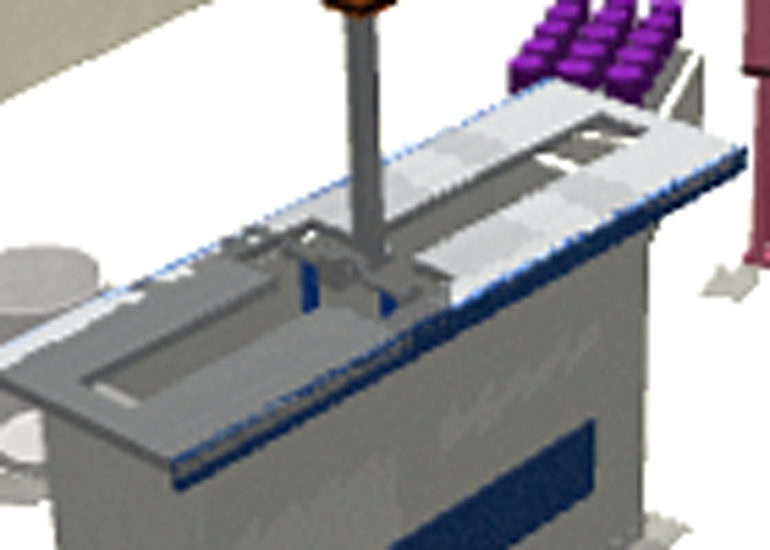

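send_rows --hand '[5, 5, 5, 5, 5, 5, 5, 5]' --xyz '[[0, 0, -1.5], [0, 0, -4], [0, 0, -7.5], [0, 0, -11.5], [0, 0, -15], [0, 0, -18], [0, 0, -20], [0, 0, -20]]' --twist '[[0, 0, 0], [0, 0, 0], [0, 0, 0], [0, 0, 0], [0, 0, 0], [0, 0, 0], [0, 0, 0], [0, 0, 0]]'

```text
time: 15.1
eef_pos: [542.6, -1.1, 342.5]
ee_rot: [180.0, 0.0, 84.9]
force: [0.7, -0.3, -2.5]
finger_gap: 17.9
```

Run:
```python
from ov import *
p,d=manip.get_image('side'); im=cv2.resize(np.clip(p[160:290,220:360,::-1]*1.6,0,255).astype(np.uint8),None,fx=4.5,fy=4.5,interpolation=cv2.INTER_CUBIC)
s=manip.get_state();print(s['time'],s['eef_pos'],s['force'],s['moment'])
cv2.imwrite('pics/s10.png',im)
```

```text
15.15 [542.60569926  -1.07883559 342.17293688] [ 0.57656806  0.4481388  -2.96467628] [-0.06328747 -0.06617656  0.03056794]
```

View pics/s10.png

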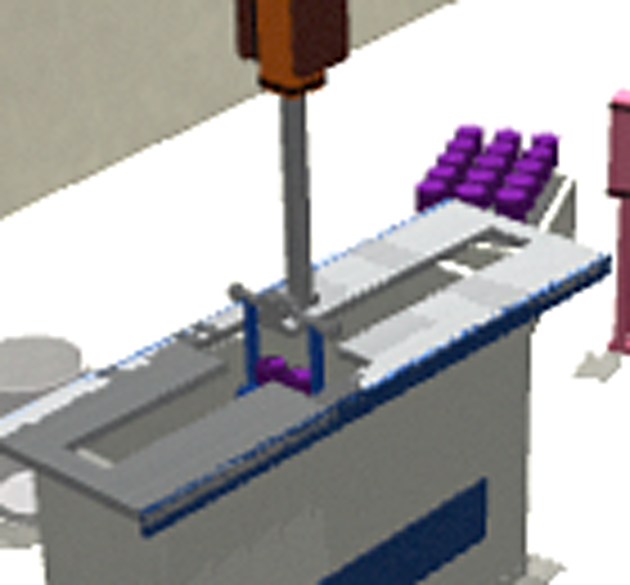

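send_rows --hand '[5, 5, 5, 5, 5, 5, 5, 5, 5, 5, 5, 5, 5]' --xyz '[[0, 0, -1.5], [0, 0, -5], [0, 0, -10], [0, 0, -17], [0, 0, -25], [0, 0, -33], [0, 0, -42], [0, 0, -51], [0, 0, -60], [0, 0, -68], [0, 0, -75], [0, 0, -79], [0, 0, -80]]' --twist '[[0, 0, 0], [0, 0, 0], [0, 0, 0], [0, 0, 0], [0, 0, 0], [0, 0, 0], [0, 0, 0], [0, 0, 0], [0, 0, 0], [0, 0, 0], [0, 0, 0], [0, 0, 0], [0, 0, 0]]'

```text
time: 16.45
eef_pos: [542.6, -1.1, 422.6]
ee_rot: [180.0, -0.0, 84.9]
force: [-0.5, 0.7, -2.4]
finger_gap: 17.2
```

Run:
```python
from ov import *
p,d=manip.get_image('side'); im=cv2.resize(np.clip(p[100:290,220:380,::-1]*1.6,0,255).astype(np.uint8),None,fx=3.1,fy=3.1,interpolation=cv2.INTER_CUBIC)
np.savez('s11.npz',p=p,d=d)
s=manip.get_state();print(s['time'],s['eef_pos'],s['force'],s['moment'])
cv2.imwrite('pics/s11.png',im)
```

```text
16.5 [542.63388507  -1.09910156 422.33249567] [ 0.16116411  0.96965676 -3.35189511] [-0.03385297 -0.09678255 -0.01587859]
```

View pics/s11.png

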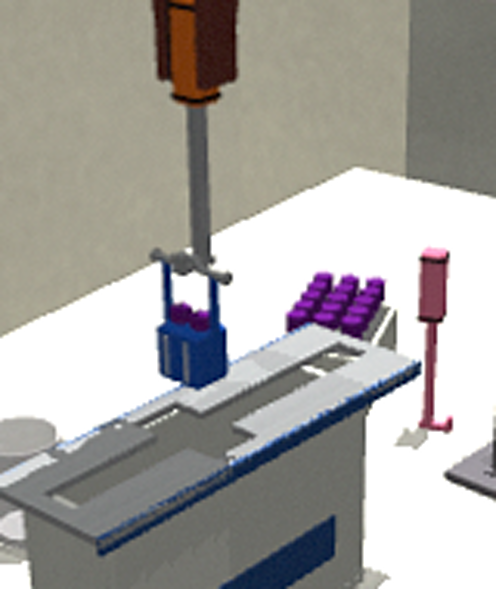

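Run:
```python
from h import *
f=np.load('side0.npz');p=f['p']
b=(345,450,155,260);im=cv2.resize(np.clip(p[b[0]:b[1],b[2]:b[3],::-1]*1.4,0,255).astype(np.uint8),None,fx=7,fy=7,interpolation=cv2.INTER_CUBIC)[:600]
def overlay(im,c,yaw):
    a=np.radians(yaw);ex=np.array([np.cos(a),np.sin(a)]);ey=np.array([-ex[1],ex[0]])
    T=lambda x,y,z:[*(np.array(c)+ex*x+ey*y),z]
    def L(pts,col):
        q=((proj('side',pts)-[b[2],b[0]]+.5)*7).astype(int); cv2.polylines(im,[q.reshape(-1,1,2)],False,col,1)
    L([T(-50,-45,8),T(50,-45,8),T(50,45,8),T(-50,45,8),T(-50,-45,8)],(0,0,255))
    L([T(-50,-45,0),T(50,-45,0),T(50,45,0),T(-50,45,0),T(-50,-45,0)],(0,0,120))
    for y in(-26,-21,21,26): L([T(-15,y,95),T(-3.5,y,80),T(3.5,y,80),T(15,y,95)],(0,255,0) if abs(y)==26 else (0,255,255))
cv2.imwrite('pics/st0.png',im.copy())
overlay(im,(471.1,284.1),73.4);cv2.imwrite('pics/st.png',im)
```

```text
(no output)
```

View pics/st0.png

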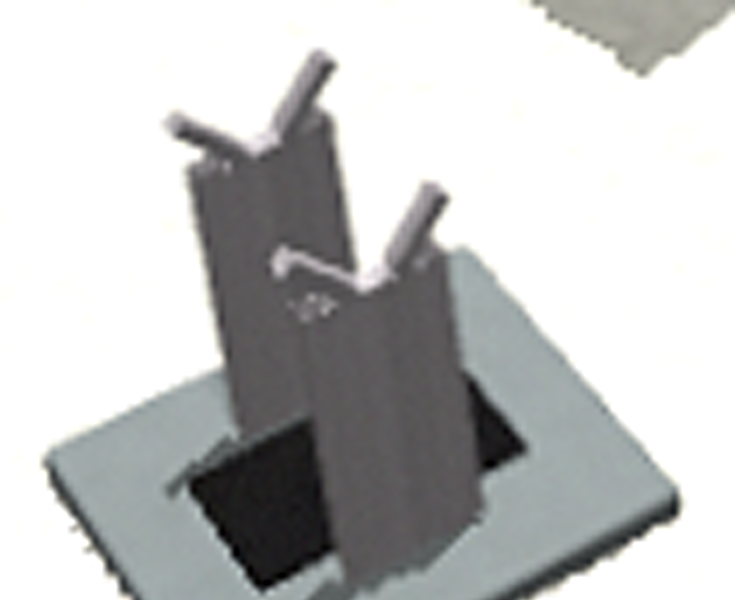

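View pics/st.png

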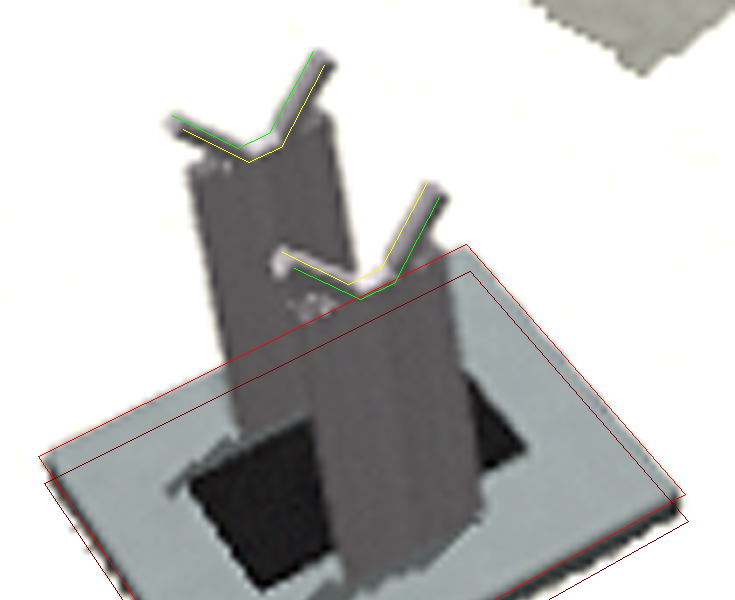

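```bash
cat > co.py <<'E'
from h import *
def carrier_overlay(p,tcp,yaw,b,k,fn,dx=9,gain=1.5,zoff=0,stand=None):
    im=cv2.resize(np.clip(p[b[0]:b[1],b[2]:b[3],::-1]*gain,0,255).astype(np.uint8),None,fx=k,fy=k,interpolation=cv2.INTER_CUBIC)
    def L(pts,col):
        q=((proj('side',pts)-[b[2],b[0]]+.5)*k).astype(int); cv2.polylines(im,[q.reshape(-1,1,2)],False,col,1)
    def fr(c,yaw):
        a=np.radians(yaw);ex=np.array([np.cos(a),np.sin(a)]);ey=np.array([-ex[1],ex[0]])
        return lambda x,y,z:[*(np.array(c)+ex*x+ey*y),z]
    T=fr(tcp[:2],yaw); f=tcp[2]-181.2; o=f-63.5+zoff
    L([T(0,0,f+z) for z in(5,90)],(255,0,255)); L([T(-7,0,f),T(18.5,0,f),T(18.5,0,f+11)],(255,0,255))
    L([T(dx,-29,o+66),T(dx,-9.5,o+66),T(dx,-5.5,o+71),T(dx,5.5,o+71),T(dx,9.5,o+66),T(dx,29,o+66)],(0,255,0))
    for z in(0,32): L([T(dx-13,-16,o+z),T(dx+13,-16,o+z),T(dx+13,16,o+z),T(dx-13,16,o+z),T(dx-13,-16,o+z)],(0,255,255))
    if stand:
        T=fr(stand[:2],stand[2])
        for y in(-26,-21,21,26): L([T(-15,y,95),T(-3.5,y,80),T(3.5,y,80),T(15,y,95)],(0,0,255))
    cv2.imwrite(fn,im)
E
python3 - <<'E'
from co import *
carrier_overlay(np.load('s11.npz')['p'],[542.6,-1.1,422.4],84.9,(160,240,240,320),7,'pics/s11o.png')
a=np.radians(73.4);sh=np.array([471.1,284.1])-9*np.array([np.cos(a),np.sin(a)]);print(sh)
move([*sh,342.4],73.4,[542.6,-1.1,422.4],84.9)
E
```

```text
[468.52880469 275.47509683]
shift [268.9 -98.4  80. ] twist [-0.     -0.      0.2007]
```

View pics/s11o.png

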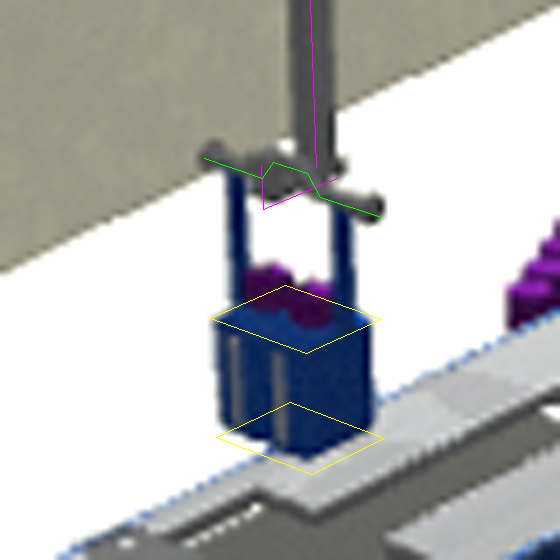

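Run:
```python
import numpy as np
s=lambda t:3*t*t-2*t**3
v=[[round(268.9*s(i/28),1),round(-98.4*s(i/28),1),0] for i in range(1,29)]
print(v[:20]); b=v[19]; print([[round(x[0]-b[0],1),round(x[1]-b[1],1),0] for x in v[20:]])
```

```text
[[1.0, -0.4, 0], [3.9, -1.4, 0], [8.6, -3.1, 0], [14.9, -5.5, 0], [22.7, -8.3, 0], [31.8, -11.6, 0], [42.0, -15.4, 0], [53.3, -19.5, 0], [65.5, -24.0, 0], [78.4, -28.7, 0], [91.9, -33.6, 0], [105.8, -38.7, 0], [120.1, -43.9, 0], [134.4, -49.2, 0], [148.8, -54.5, 0], [163.1, -59.7, 0], [177.0, -64.8, 0], [190.5, -69.7, 0], [203.4, -74.4, 0], [215.6, -78.9, 0]]
[[11.3, -4.1, 0], [21.5, -7.9, 0], [30.6, -11.2, 0], [38.4, -14.0, 0], [44.7, -16.4, 0], [49.4, -18.1, 0], [52.3, -19.1, 0], [53.3, -19.5, 0]]
```

send_rows --hand '[5, 5, 5, 5, 5, 5, 5, 5, 5, 5, 5, 5, 5, 5, 5, 5, 5, 5, 5, 5]' --xyz '[[1.0, -0.4, 0], [3.9, -1.4, 0], [8.6, -3.1, 0], [14.9, -5.5, 0], [22.7, -8.3, 0], [31.8, -11.6, 0], [42.0, -15.4, 0], [53.3, -19.5, 0], [65.5, -24.0, 0], [78.4, -28.7, 0], [91.9, -33.6, 0], [105.8, -38.7, 0], [120.1, -43.9, 0], [134.4, -49.2, 0], [148.8, -54.5, 0], [163.1, -59.7, 0], [177.0, -64.8, 0], [190.5, -69.7, 0], [203.4, -74.4, 0], [215.6, -78.9, 0]]' --twist '[[0, 0, 0], [0, 0, 0], [0, 0, 0], [0, 0, 0], [0, 0, 0], [0, 0, 0], [0, 0, 0], [0, 0, 0], [0, 0, 0], [0, 0, 0], [0, 0, 0], [0, 0, 0], [0, 0, 0], [0, 0, 0], [0, 0, 0], [0, 0, 0], [0, 0, 0], [0, 0, 0], [0, 0, 0], [0, 0, 0]]'

```text
time: 18.5
eef_pos: [482.9, 221.8, 422.0]
ee_rot: [-180.0, 0.0, 84.9]
force: [-0.3, 0.2, -2.6]
finger_gap: 17.7
```

send_rows --hand '[5, 5, 5, 5, 5, 5, 5, 5]' --xyz '[[11.3, -4.1, 0], [21.5, -7.9, 0], [30.6, -11.2, 0], [38.4, -14.0, 0], [44.7, -16.4, 0], [49.4, -18.1, 0], [52.3, -19.1, 0], [53.3, -19.5, 0]]' --twist '[[0, 0, 0], [0, 0, 0], [0, 0, 0], [0, 0, 0], [0, 0, 0], [0, 0, 0], [0, 0, 0], [0, 0, 0]]'

```text
time: 19.3
eef_pos: [468.5, 275.7, 422.0]
ee_rot: [-180.0, 0.0, 84.9]
force: [0.9, -0.2, -3.7]
finger_gap: 17.1
```

send_rows --hand '[5, 5, 5, 5, 5, 5, 5, 5, 5, 5, 5, 5, 5, 5]' --xyz '[[0, 0, 1], [0, 0, 4], [0, 0, 9], [0, 0, 15], [0, 0, 22], [0, 0, 30], [0, 0, 38], [0, 0, 45], [0, 0, 51], [0, 0, 56], [0, 0, 59], [0, 0, 60], [0, 0, 60], [0, 0, 60]]' --twist '[[0, 0, 0.004], [0, 0, 0.015], [0, 0, 0.03], [0, 0, 0.05], [0, 0, 0.075], [0, 0, 0.1], [0, 0, 0.125], [0, 0, 0.15], [0, 0, 0.17], [0, 0, 0.185], [0, 0, 0.195], [0, 0, 0.2007], [0, 0, 0.2007], [0, 0, 0.2007]]'

```text
time: 20.7
eef_pos: [468.5, 275.5, 362.4]
ee_rot: [180.0, -0.0, 73.4]
force: [0.4, 0.1, -2.5]
finger_gap: 18.0
```

Run:
```python
from co import *
p,d=manip.get_image('side'); s=manip.get_state();print(s['time'],s['eef_pos'],s['ee_rot'],s['force'])
np.savez('s12.npz',p=p,d=d); cv2.imwrite('pics/s12.png',p[100:460,80:440,::-1])
carrier_overlay(p,s['eef_pos'],s['ee_rot'][2],(285,415,145,255),5.4,'pics/s12o.png',stand=(471.1,284.1,73.4))
p,d=manip.get_image('top'); cv2.imwrite('pics/t12.png',cv2.resize(p[200:310,120:280,::-1],None,fx=4,fy=4))
```

```text
20.75 [468.51852845 275.53236169 362.43385838] [ 1.79972795e+02 -2.65604517e-02  7.34059058e+01] [ 0.29698037 -0.07300548 -2.64683967]
```

View pics/s12.png

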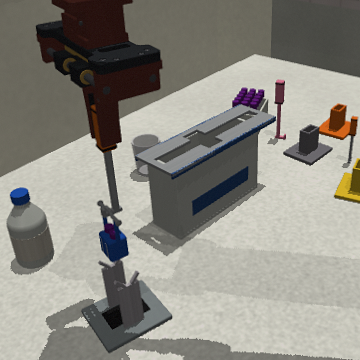

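View pics/s12o.png

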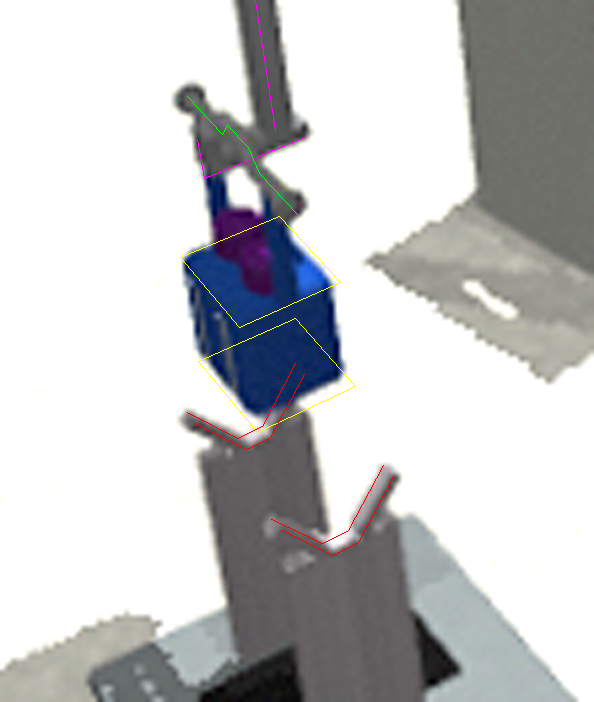

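View pics/t12.png

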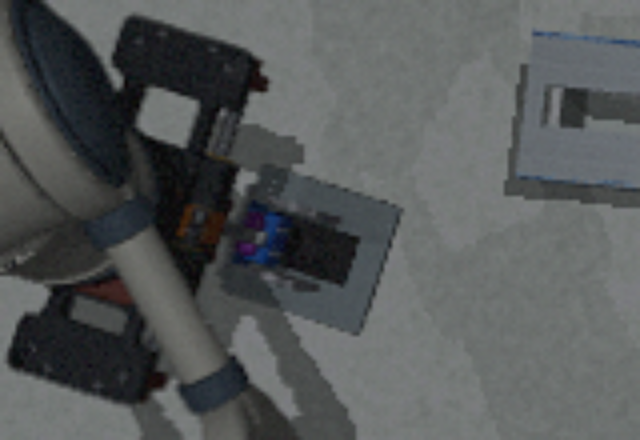

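send_rows --hand '[5, 5, 5, 5, 5, 5, 5, 5]' --xyz '[[0, 0, 1.5], [0, 0, 5], [0, 0, 9], [0, 0, 13], [0, 0, 16], [0, 0, 18.5], [0, 0, 20], [0, 0, 20]]' --twist '[[0, 0, 0], [0, 0, 0], [0, 0, 0], [0, 0, 0], [0, 0, 0], [0, 0, 0], [0, 0, 0], [0, 0, 0]]'

```text
time: 21.6
eef_pos: [468.4, 275.5, 341.8]
ee_rot: [-180.0, 0.0, 73.4]
force: [0.5, 0.1, -2.8]
finger_gap: 17.8
```

Run:
```python
from co import *
p,d=manip.get_image('side'); s=manip.get_state();print(s['time'],s['eef_pos'],s['ee_rot'],s['force'])
carrier_overlay(p,s['eef_pos'],s['ee_rot'][2],(295,405,145,255),5.4,'pics/s13.png',gain=2.5,stand=None,zoff=1000)
```

```text
21.65 [468.45411248 275.50227499 342.01283388] [-1.79999905e+02  4.71168775e-04  7.34034618e+01] [-0.4856532  -0.14028716 -2.32266888]
```

View pics/s13.png

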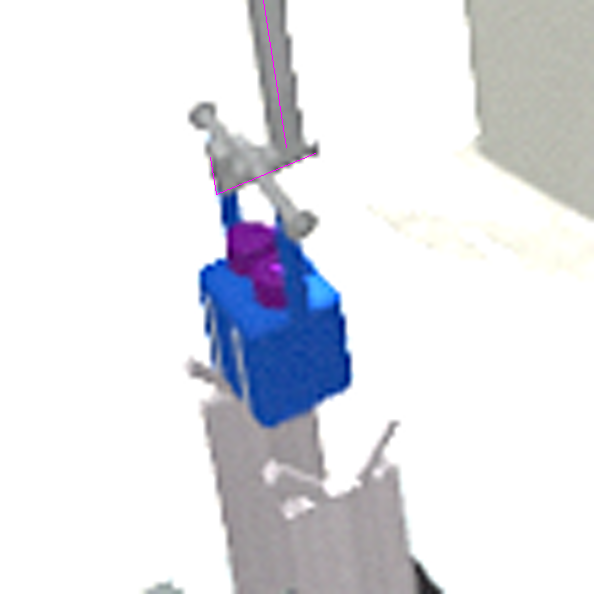

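send_rows --hand '[5, 5, 5, 5, 5, 5, 5]' --xyz '[[0, 0, 1], [0, 0, 3], [0, 0, 5], [0, 0, 7], [0, 0, 9], [0, 0, 10], [0, 0, 10]]' --twist '[[0, 0, 0], [0, 0, 0], [0, 0, 0], [0, 0, 0], [0, 0, 0], [0, 0, 0], [0, 0, 0]]'

```text
time: 22.35
eef_pos: [468.4, 275.5, 331.7]
ee_rot: [-180.0, 0.0, 73.4]
force: [-0.2, 0.0, -3.5]
finger_gap: 17.7
```

Run:
```python
from co import *
p,d=manip.get_image('side'); s=manip.get_state();print(s['time'],s['eef_pos'],s['force'])
carrier_overlay(p,s['eef_pos'],s['ee_rot'][2],(295,405,145,255),5.4,'pics/s14.png',gain=2.5,stand=None,zoff=1000)
```

```text
22.4 [468.43095899 275.51682654 331.94339044] [-0.93920183 -1.34451549 -2.89215015]
```

View pics/s14.png

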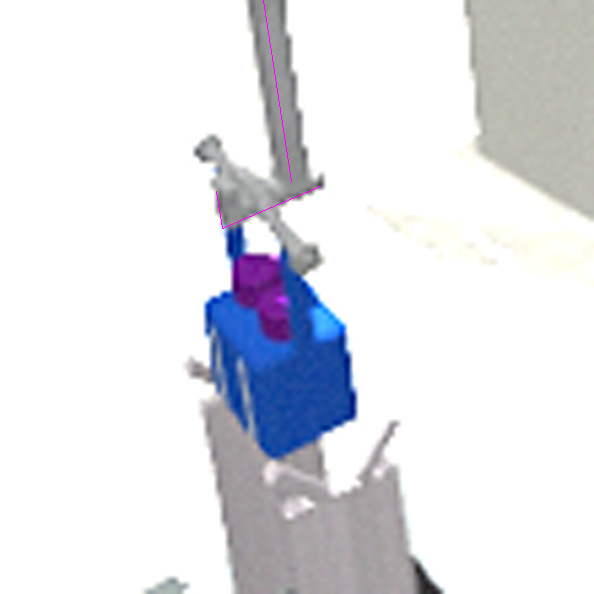

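send_rows --hand '[5, 5, 5, 5, 5, 5, 5, 5]' --xyz '[[0, 0, 1.5], [0, 0, 4], [0, 0, 6.5], [0, 0, 9], [0, 0, 11.5], [0, 0, 13.5], [0, 0, 15], [0, 0, 15]]' --twist '[[0, 0, 0], [0, 0, 0], [0, 0, 0], [0, 0, 0], [0, 0, 0], [0, 0, 0], [0, 0, 0], [0, 0, 0]]'

```text
time: 23.2
eef_pos: [468.4, 275.5, 316.7]
ee_rot: [-180.0, 0.0, 73.4]
force: [0.4, 0.3, -2.6]
finger_gap: 18.0
```

Run:
```python
from co import *
p,d=manip.get_image('side'); s=manip.get_state();print(s['time'],s['eef_pos'],s['force'],s['moment'])
carrier_overlay(p,s['eef_pos'],s['ee_rot'][2],(295,405,145,255),5.4,'pics/s15.png',gain=2.5,stand=None,zoff=1000)
```

```text
23.25 [468.44926836 275.47148365 316.93654553] [-0.23235201 -0.54774674 -3.8140907 ] [-0.03535602 -0.07199344  0.01136858]
```

View pics/s15.png

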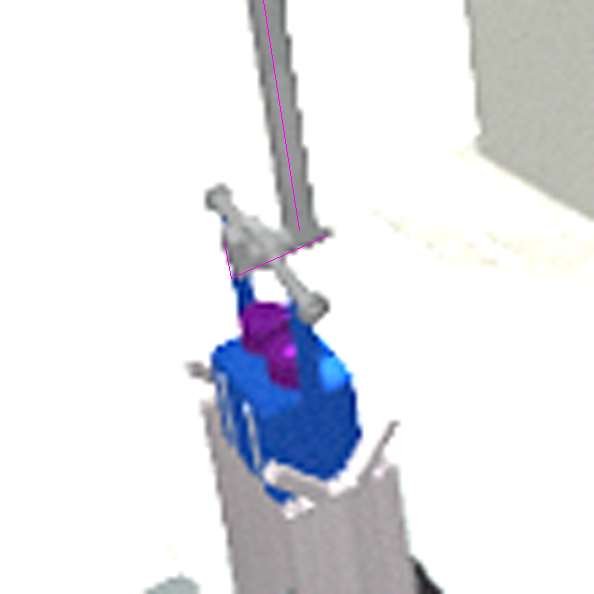

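send_rows --hand '[5, 5, 5, 5, 5, 5, 5, 5, 5, 5]' --xyz '[[0, 0, 1.5], [0, 0, 4], [0, 0, 6.5], [0, 0, 9], [0, 0, 11.5], [0, 0, 14], [0, 0, 16.5], [0, 0, 18.5], [0, 0, 20], [0, 0, 20]]' --twist '[[0, 0, 0], [0, 0, 0], [0, 0, 0], [0, 0, 0], [0, 0, 0], [0, 0, 0], [0, 0, 0], [0, 0, 0], [0, 0, 0], [0, 0, 0]]'

```text
time: 24.25
eef_pos: [468.4, 275.5, 296.7]
ee_rot: [-180.0, 0.0, 73.4]
force: [-0.4, -0.1, -2.1]
finger_gap: 17.8
```

send_rows --hand '[5, 5, 5, 5, 5, 5, 5, 5, 5, 5]' --xyz '[[0, 0, 1.5], [0, 0, 4], [0, 0, 6.5], [0, 0, 9], [0, 0, 11.5], [0, 0, 14], [0, 0, 16.5], [0, 0, 18.5], [0, 0, 20], [0, 0, 20]]' --twist '[[0, 0, 0], [0, 0, 0], [0, 0, 0], [0, 0, 0], [0, 0, 0], [0, 0, 0], [0, 0, 0], [0, 0, 0], [0, 0, 0], [0, 0, 0]]'

```text
time: 25.25
eef_pos: [468.4, 275.5, 276.7]
ee_rot: [-180.0, 0.0, 73.4]
force: [-0.4, 0.5, -3.0]
finger_gap: 17.6
```

Run:
```python
from co import *
p,d=manip.get_image('side'); s=manip.get_state();print(s['time'],s['eef_pos'],s['force'],s['moment'])
carrier_overlay(p,s['eef_pos'],s['ee_rot'][2],(325,435,145,255),5.4,'pics/s16.png',gain=2,stand=None,zoff=1000)
```

```text
25.3 [468.42866992 275.49149157 276.96351542] [ 0.89519678 -0.57586023 -2.33821848] [-0.05711676 -0.0384336  -0.0065194 ]
```

View pics/s16.png

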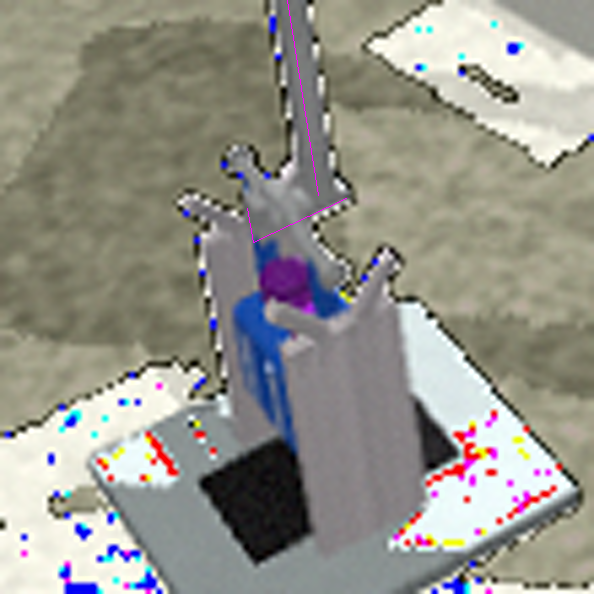

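send_rows --hand '[5, 5, 5, 5, 5, 5, 5, 5]' --xyz '[[0, 0, 1.5], [0, 0, 3.5], [0, 0, 5.5], [0, 0, 7.5], [0, 0, 9.5], [0, 0, 11], [0, 0, 12], [0, 0, 12]]' --twist '[[0, 0, 0], [0, 0, 0], [0, 0, 0], [0, 0, 0], [0, 0, 0], [0, 0, 0], [0, 0, 0], [0, 0, 0]]'

```text
time: 26.1
eef_pos: [468.4, 275.5, 264.8]
ee_rot: [-180.0, 0.0, 73.4]
force: [0.6, -0.2, -2.8]
finger_gap: 17.7
```

send_rows --hand '[5, 5, 5, 5, 5, 5, 5, 5]' --xyz '[[0, 0, 1], [0, 0, 2], [0, 0, 3], [0, 0, 4], [0, 0, 5], [0, 0, 6], [0, 0, 7], [0, 0, 7]]' --twist '[[0, 0, 0], [0, 0, 0], [0, 0, 0], [0, 0, 0], [0, 0, 0], [0, 0, 0], [0, 0, 0], [0, 0, 0]]'

```text
time: 26.9
eef_pos: [468.5, 275.5, 257.9]
ee_rot: [-180.0, 0.0, 73.4]
force: [0.2, 0.6, -1.4]
finger_gap: 18.0
```

Run:
```python
from co import *
p,d=manip.get_image('side'); s=manip.get_state();print(s['time'],s['eef_pos'],s['force'],s['moment'])
carrier_overlay(p,s['eef_pos'],s['ee_rot'][2],(325,435,145,255),5.4,'pics/s17.png',gain=1.4,stand=None,zoff=1000)
```

```text
26.95 [468.46659206 275.48888383 258.05329535] [-0.66542974  0.02353945 -0.60322231] [-0.05893868 -0.07653548 -0.03283608]
```

View pics/s17.png

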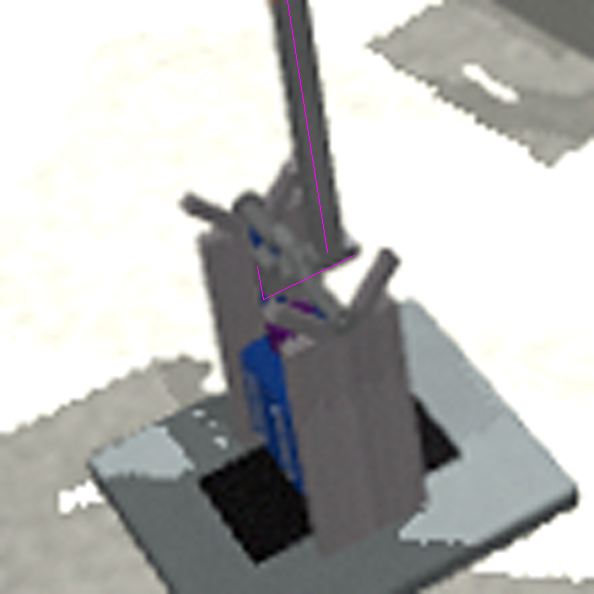

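send_rows --hand '[5, 5, 5, 5, 5, 5, 5]' --xyz '[[0, 0, 1.5], [0, 0, 3.5], [0, 0, 5.5], [0, 0, 7.5], [0, 0, 9.5], [0, 0, 10.5], [0, 0, 10.5]]' --twist '[[0, 0, 0], [0, 0, 0], [0, 0, 0], [0, 0, 0], [0, 0, 0], [0, 0, 0], [0, 0, 0]]'

```text
time: 27.65
eef_pos: [468.4, 275.5, 247.3]
ee_rot: [-180.0, 0.0, 73.4]
force: [0.7, 0.7, -1.2]
finger_gap: 18.2
```

send_rows --hand '[5, 5, 5, 5, 5, 5]' --xyz '[[-1, 0, 0], [-2.5, 0, 0], [-4.5, 0, 0], [-6.5, 0, 0], [-8, 0, 0], [-8, 0, 0]]' --twist '[[0, 0, 0], [0, 0, 0], [0, 0, 0], [0, 0, 0], [0, 0, 0], [0, 0, 0]]'

```text
time: 28.25
eef_pos: [466.2, 267.6, 247.6]
ee_rot: [180.0, -0.0, 73.4]
force: [-0.0, 0.9, -1.2]
finger_gap: 17.9
```

send_rows --hand '[5, 5, 5, 5, 5, 5, 5, 5]' --xyz '[[-1.5, 0, 0], [-4, 0, 0], [-7, 0, 0], [-10, 0, 0], [-13, 0, 0], [-16, 0, 0], [-18, 0, 0], [-18, 0, 0]]' --twist '[[0, 0, 0], [0, 0, 0], [0, 0, 0], [0, 0, 0], [0, 0, 0], [0, 0, 0], [0, 0, 0], [0, 0, 0]]'

```text
time: 29.05
eef_pos: [461.0, 250.3, 247.6]
ee_rot: [180.0, -0.0, 73.4]
force: [-0.8, -0.0, -2.2]
finger_gap: 18.1
```

Run:
```python
from co import *
p,d=manip.get_image('side'); s=manip.get_state();print(s['time'],s['eef_pos'],s['force'],s['moment'])
carrier_overlay(p,s['eef_pos'],s['ee_rot'][2],(325,435,145,255),5.4,'pics/s18.png',gain=1.4,stand=None,zoff=1000)
```

```text
29.1 [461.03465605 250.49501859 247.60755227] [ 0.54937651  0.13434628 -0.62775884] [-0.01723002 -0.02604362  0.00542969]
```

View pics/s18.png

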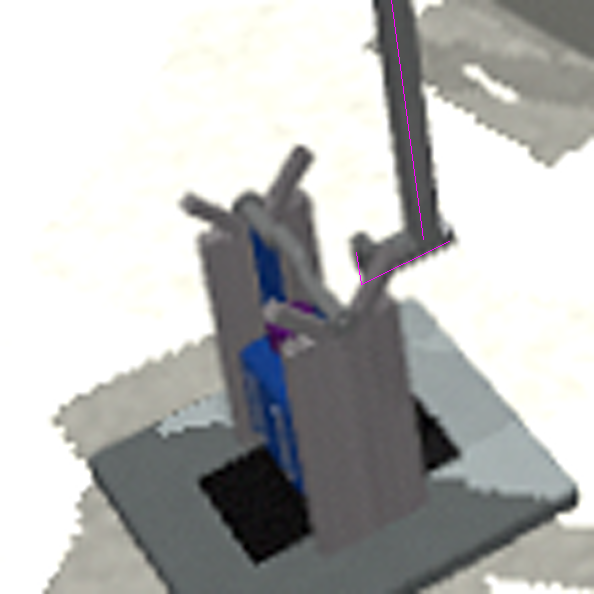

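send_rows --hand '[5, 5, 5, 5, 5, 5, 5, 5, 5, 5]' --xyz '[[0, 0, -3], [0, 0, -10], [0, 0, -20], [0, 0, -34], [0, 0, -50], [0, 0, -68], [0, 0, -85], [0, 0, -98], [0, 0, -106], [0, 0, -108]]' --twist '[[0, 0, 0], [0, 0, 0], [0, 0, 0], [0, 0, 0], [0, 0, 0], [0, 0, 0], [0, 0, 0], [0, 0, 0], [0, 0, 0], [0, 0, 0]]'

```text
time: 30.1
eef_pos: [461.2, 250.7, 357.0]
ee_rot: [179.9, -0.1, 73.4]
force: [-0.2, -0.5, -1.4]
finger_gap: 17.9
```

Run:
```python
from co import *
p,d=manip.get_image('side'); s=manip.get_state();print(s['time'],s['eef_pos'],s['force'],s['moment'])
a=np.radians(73.4);c=np.array([468.53,275.47])-26*np.array([np.cos(a),np.sin(a)]);print(c)
move([480.3,-289.4,355.3],84.9,[*c,355.3],73.4)
cv2.imwrite('pics/s19.png',cv2.resize(p[325:435,145:255,::-1],None,fx=5,fy=5))
```

```text
30.15 [461.15864377 250.62803863 356.31332572] [-0.36503905  0.28312695 -1.03239468] [-0.03535358 -0.04649212 -0.00165434]
[461.10210245 250.55361306]
shift [-512.   172.7    0. ] twist [ 0.      0.     -0.2007]
```

View pics/s19.png

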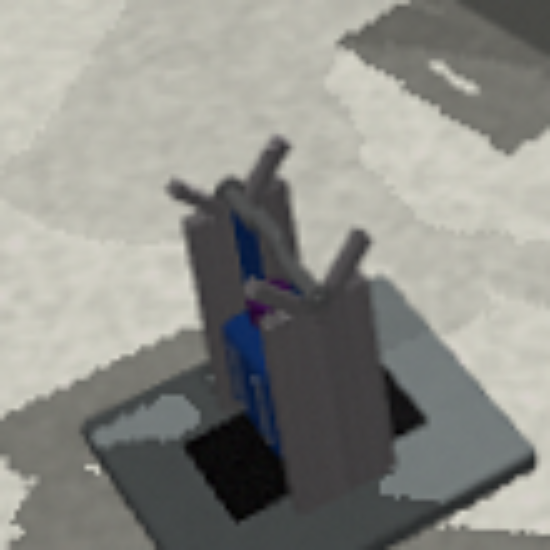

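send_rows --hand '[5, 5, 5, 5, 5, 5, 5, 5, 5, 5, 5, 5, 5, 5, 5, 5, 5, 5, 5, 5]' --xyz '[[-5, 1.7, 0], [-18, 6, 0], [-38, 12.8, 0], [-65, 21.9, 0], [-97, 32.7, 0], [-132, 44.5, 0], [-170, 57.3, 0], [-210, 70.8, 0], [-250, 84.3, 0], [-290, 97.8, 0], [-330, 111.3, 0], [-368, 124.1, 0], [-402, 135.6, 0], [-433, 146, 0], [-460, 155.2, 0], [-481, 162.2, 0], [-497, 167.6, 0], [-507, 171, 0], [-512, 172.7, 0], [-512, 172.7, 0]]' --twist '[[0, 0, 0], [0, 0, -0.01], [0, 0, -0.02], [0, 0, -0.03], [0, 0, -0.04], [0, 0, -0.05], [0, 0, -0.065], [0, 0, -0.08], [0, 0, -0.095], [0, 0, -0.11], [0, 0, -0.125], [0, 0, -0.14], [0, 0, -0.155], [0, 0, -0.17], [0, 0, -0.18], [0, 0, -0.19], [0, 0, -0.195], [0, 0, -0.2007], [0, 0, -0.2007], [0, 0, -0.2007]]'

```text
time: 32.15
eef_pos: [480.2, -289.6, 355.0]
ee_rot: [-180.0, -0.0, 84.9]
force: [0.3, 0.5, -0.3]
finger_gap: 17.5
```

Run:
```python
from co import *
manip.get_image('side');p,d=manip.get_image('side'); s=manip.get_state();print(s['time'],s['eef_pos'],s['ee_rot'],s['force'],s['finger_gap'])
t=s['eef_pos']
print(proj('side',[[t[0],t[1],t[2]-181.2+z] for z in(15,85)]))
g=p.astype(int).mean(2).astype(int)
for v in(142,148,154,160): print(v,g[v,384:408])
cv2.imwrite('pics/s20.png',cv2.resize(p[90:270,330:450,::-1],None,fx=3.3,fy=3.3))
```

```text
32.25 [ 480.32466067 -288.83840972  355.50492148] [-1.79994512e+02 -2.22244365e-02  8.49306311e+01] [-0.44191754 -0.68104909 -0.46520037] 17.978602704760778
[[394.64863652 173.35876282]
 [396.98324955 140.93578843]]
142 [73 74 74 73 74 73 72 72 73 72 69 53 53 54 55 59 69 72 72 70 70 70 71 70]
148 [74 73 72 72 74 72 74 73 73 73 64 54 54 56 57 64 72 70 72 71 70 70 71 71]
154 [74 75 75 76 76 76 76 74 75 71 55 54 55 57 58 70 73 74 73 71 70 72 72 71]
160 [75 75 76 76 75 76 75 74 74 68 54 54 57 60 66 73 73 73 73 73 72 73 73 74]
```

View pics/s20.png

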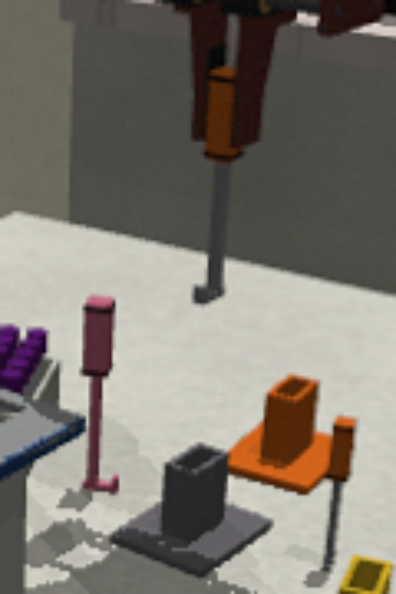

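send_rows --hand '[5, 5, 5, 5, 5, 5, 5, 5, 5, 5, 5]' --xyz '[[0, 0, 0], [0, 0, 4], [0, 0, 14], [0, 0, 28], [0, 0, 44], [0, 0, 60], [0, 0, 75], [0, 0, 87], [0, 0, 94], [0, 0, 97], [0, 0, 97]]' --twist '[[0, 0, 0], [0, 0, 0], [0, 0, 0], [0, 0, 0], [0, 0, 0], [0, 0, 0], [0, 0, 0], [0, 0, 0], [0, 0, 0], [0, 0, 0], [0, 0, 0]]'

```text
time: 33.35
eef_pos: [480.3, -289.4, 258.4]
ee_rot: [-180.0, -0.0, 84.9]
force: [0.1, 0.0, -0.9]
finger_gap: 17.4
```

Run:
```python
from co import *
p,d=manip.get_image('side'); s=manip.get_state();print(s['time'],s['eef_pos'],s['ee_rot'],s['force'],s['finger_gap'])
cv2.imwrite('pics/s21.png',cv2.resize(p[150:270,330:450,::-1],None,fx=5,fy=5,interpolation=cv2.INTER_CUBIC))
```

```text
33.4 [ 480.3844138  -289.49755483  259.00851955] [1.79962496e+02 2.08197506e-02 8.48992109e+01] [-0.9447191   0.30096587 -1.52396815] 17.71826196735732
```

View pics/s21.png

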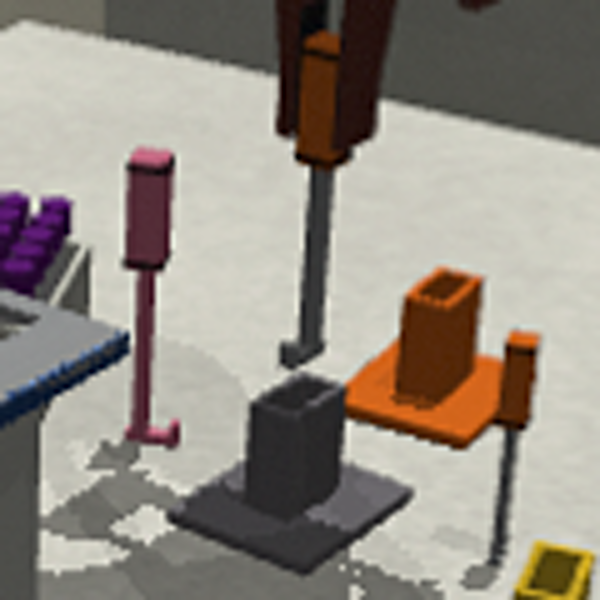

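Well aligned; lower it through the sleeve slowly.

send_rows --hand '[5, 5, 5, 5, 5, 5, 5, 5, 5]' --xyz '[[0, 0, 2], [0, 0, 5], [0, 0, 9], [0, 0, 13], [0, 0, 17], [0, 0, 21], [0, 0, 24], [0, 0, 25], [0, 0, 25]]' --twist '[[0, 0, 0], [0, 0, 0], [0, 0, 0], [0, 0, 0], [0, 0, 0], [0, 0, 0], [0, 0, 0], [0, 0, 0], [0, 0, 0]]'

```text
time: 34.3
eef_pos: [480.2, -289.4, 233.3]
ee_rot: [-180.0, -0.0, 84.9]
force: [0.0, -0.1, -1.2]
finger_gap: 17.9
```

send_rows --hand '[5, 5, 5, 5, 5, 5, 5, 5, 5, 5]' --xyz '[[0, 0, 2], [0, 0, 6], [0, 0, 11], [0, 0, 17], [0, 0, 23], [0, 0, 29], [0, 0, 34], [0, 0, 38], [0, 0, 40], [0, 0, 40]]' --twist '[[0, 0, 0], [0, 0, 0], [0, 0, 0], [0, 0, 0], [0, 0, 0], [0, 0, 0], [0, 0, 0], [0, 0, 0], [0, 0, 0], [0, 0, 0]]'

```text
time: 35.3
eef_pos: [480.2, -289.4, 193.2]
ee_rot: [-180.0, -0.0, 84.9]
force: [-0.1, 0.6, -1.4]
finger_gap: 18.1
```

Run:
```python
from co import *
p,d=manip.get_image('side'); s=manip.get_state();print(s['time'],s['eef_pos'],s['ee_rot'],s['force'],s['moment'],s['finger_gap'])
```

```text
35.35 [ 480.30842649 -289.41959444  193.54405002] [ 1.79997520e+02 -2.52844081e-04  8.49020463e+01] [-0.38672689  0.06562867 -1.1309197 ] [-0.05010895 -0.04095735  0.03370658] 17.616836053532
```

send_rows --hand '[5, 5, 5, 5, 5]' --xyz '[[0, 0, 1], [0, 0, 2], [0, 0, 3], [0, 0, 3.7], [0, 0, 3.7]]' --twist '[[0, 0, 0], [0, 0, 0], [0, 0, 0], [0, 0, 0], [0, 0, 0]]'

```text
time: 35.85
eef_pos: [480.3, -289.4, 189.7]
ee_rot: [-180.0, -0.0, 84.9]
force: [0.7, 0.4, -1.3]
finger_gap: 17.7
```

Run:
```python
from co import *
for i in range(3):
    manip.get_image('side'); s=manip.get_state();print(s['time'],s['eef_pos'],s['force'])
```

```text
35.9 [ 480.25902715 -289.4143619   189.76255148] [-0.72316891 -0.13046886 -1.37823595]
35.95 [ 480.276768   -289.40860971  189.81937395] [ 0.05024862 -0.69853345 -1.17066177]
36.0 [ 480.30902107 -289.42607818  189.86929183] [-0.0247254   0.52623154 -1.72564   ]
```

Just above the plate, no contact yet. A touch lower, then open gently.

send_rows --hand '[5, 5, 5]' --xyz '[[0, 0, 0.4], [0, 0, 0.7], [0, 0, 0.7]]' --twist '[[0, 0, 0], [0, 0, 0], [0, 0, 0]]'

```text
time: 36.3
eef_pos: [480.3, -289.4, 189.4]
ee_rot: [180.0, 0.0, 84.9]
force: [0.4, -0.4, -0.1]
finger_gap: 17.7
```

send_rows --hand '[22, 24, 28, 34, 42, 50, 60, 60, 60]' --xyz '[[0, 0, 0], [0, 0, 0], [0, 0, 0], [0, 0, 0], [0, 0, 0], [0, 0, 0], [0, 0, 0], [0, 0, 0], [0, 0, 0]]' --twist '[[0, 0, 0], [0, 0, 0], [0, 0, 0], [0, 0, 0], [0, 0, 0], [0, 0, 0], [0, 0, 0], [0, 0, 0], [0, 0, 0]]'

```text
time: 37.2
eef_pos: [480.3, -289.4, 189.1]
ee_rot: [180.0, -0.0, 84.9]
force: [-1.0, 0.1, -0.0]
finger_gap: 53.0
```

Run:
```python
from co import *
p,d=manip.get_image('side'); s=manip.get_state();print(s['time'],s['eef_pos'],s['ee_rot'],s['force'],s['finger_gap'])
cv2.imwrite('pics/s22.png',cv2.resize(p[150:270,330:450,::-1],None,fx=5,fy=5,interpolation=cv2.INTER_CUBIC))
```

```text
37.25 [ 480.27979737 -289.43130049  189.13101251] [ 1.79999984e+02 -4.79343756e-04  8.48978090e+01] [ 0.41850624  0.60011539 -0.23249663] 52.89312473227973
```

View pics/s22.png

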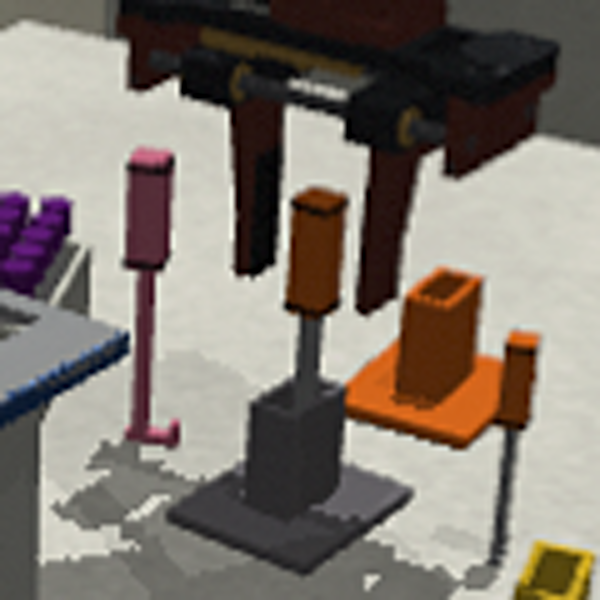

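Rod stands released at (318,250) in the crop, fingers clear. Retreat upward.

send_rows --hand '[60, 60, 60, 60, 60, 60, 60, 60, 60, 60, 60, 60, 60]' --xyz '[[0, 0, -3], [0, 0, -10], [0, 0, -22], [0, 0, -38], [0, 0, -56], [0, 0, -76], [0, 0, -96], [0, 0, -114], [0, 0, -128], [0, 0, -137], [0, 0, -140], [0, 0, -140], [0, 0, -140]]' --twist '[[0, 0, 0], [0, 0, 0], [0, 0, 0], [0, 0, 0], [0, 0, 0], [0, 0, 0], [0, 0, 0], [0, 0, 0], [0, 0, 0], [0, 0, 0], [0, 0, 0], [0, 0, 0], [0, 0, 0]]'

```text
time: 38.55
eef_pos: [480.2, -289.4, 328.1]
ee_rot: [-179.9, -0.0, 84.9]
force: [-0.7, -0.0, -0.1]
finger_gap: 52.8
```

Run:
```python
from co import *
p,d=manip.get_image('side'); s=manip.get_state();print(s['time'],s['eef_pos'],s['force'])
cv2.imwrite('pics/s23.png',p[:,:,::-1])
cv2.imwrite('pics/s23b.png',cv2.resize(p[340:450,150:260,::-1],None,fx=5,fy=5))
hsv=cv2.cvtColor(p,cv2.COLOR_RGB2HSV);m=(hsv[...,0]<16)&(hsv[...,0]>4)&(hsv[...,1]>170);M=np.zeros_like(m);M[182:218,384:402]=m[182:218,384:402]
v,u=np.nonzero(M);print('rod handle',u.min(),u.max(),v.min(),v.max(),u.mean(),v.mean(),'start 392.7 200.3')
```

```text
38.6 [ 480.17305261 -289.35026654  327.98861414] [ 0.65296001 -0.57039322  0.14398353]
rod handle 387 398 188 213 392.570796460177 200.3053097345133 start 392.7 200.3
```

View pics/s23.png

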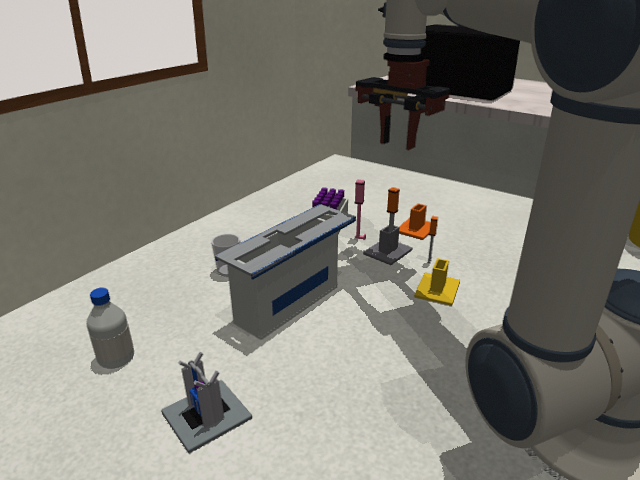

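View pics/s23b.png

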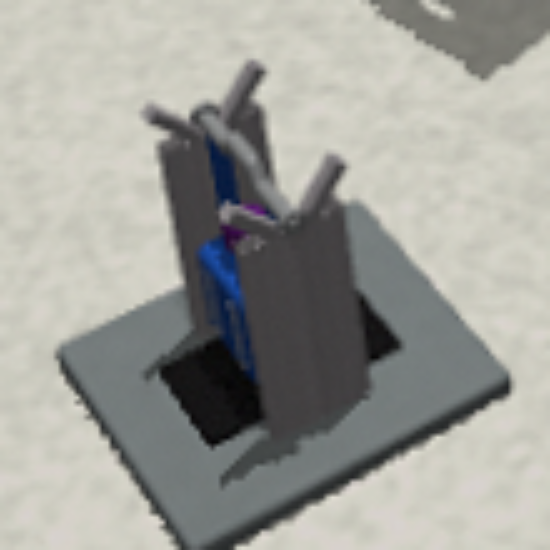

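The carrier hangs in both notches (side view 205,390), the rod stands in the grey holder (393,200), and nothing else looks moved. Handing in.

```bash
python3 -c "
from station import manip
print(manip.sign_off())"
```

```text
the job is handed in; nothing more can be done
None
```

The carrier is hanging by its bar in both notches of the drain stand, the rod is standing back in its grey holder, and I handed the job in at about 38.6 s. I used the large orange rod from the grey holder to hook the bar. I carried it under the cover to the window, measured at 19 mm on the +x side, lifted it out and set it on the stand.

**Forces:** the wrist readings after each move stayed within about 4 N. Lifting the carrier through the window and lowering it between the stand cheeks showed no sign of contact.

**Last picture:** the rod's handle is within about 0.2 px of where it started. The bar sits in both notches with the block between the cheeks, and the bottle, beaker and tube rack look unmoved. The arm is clear, about 140 mm above where it released the rod.

**Disagreement:** the side camera showed the hook and carrier about 1.5–2 mm higher than the arm's own position suggested. That is within the stated calibration error, so I left it.

**Not measured:** I judged the carrier's final position by eye from the side view. I did not compare the bystanders' positions numerically.

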